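Raise the sash of an instrument hood to its height pointer

TASK

Open the instrument hood: put the fingertips under the lip along the bottom of its sloping window and smoothly push the window up until the lip lines up with the black pointer clipped to the side rail, then take the hand away and leave it standing there. Only push: do not pinch the lip between the fingers, do not fling the window, and leave the pointer and the things standing around the hood alone.

Things in the scene. Friction and masses are not known exactly. Their poses are not given: they have to be found in the camera images.
- hood: Fixed white bench hood, 310 mm deep, 440 wide, 400 high, clear cheeks, open back. Origin: centre of its underside; x from its front (robot's side) to its back, y left, z up. Its front slopes: two rails (24 wide, at y = +/-208) lean 40 degrees back from upright. Below the closed window an upright apron, 75 high, front face at x = -134; nothing else is under or before the lip.
- sash (a joint): Travel of the window up its slope, m: 0 closed (the start), 0.19 top stop. Clear 380 x 205 mm pane in an aluminium frame, about 0.85 kg, balanced by a steel counterweight at the hood's back. Slide friction about 4.5 N: pushing takes 2 to 9 N (balance varies) plus 10 N per m/s; it stays where it is left.
- lip_edge (a point): Middle of the front edge of the window's lip, moving with it. z: the way the window slides up (40 degrees back from upright); y: along the lip, to the left; x: square to the window, into the hood (40 degrees below level). The lip is a flat bar, 370 mm long in y, spanning 0 to +43 in this x and -5 to +8 in z, with free room under it. Closed, this point is 113 mm above the worktop.
- lip: The lip's lower part, an aluminium bar 40 x 370 x 8 mm, fixed to the window: this is what is pushed, from its underside. Origin at the middle of the window's bottom edge, 43 mm in from lip_edge along x; same axes.
- lip_cap: The grey plastic strip 28 x 370 x 5 mm on top of the lip bar, set back 12 mm from its front edge. Same origin and axes as lip. Fingers pressing on it and on the bar below at once count as pinching.
- pointer (a joint): Setting of the pointer along the right rail, in m, on the same scale as sash: the lip lines up when sash equals pointer. Between 0.08 and 0.16. The clip can be knocked along by about 8 N; leave it.
- pointer_tip (a point): Point of the black plastic pointer clip (24 mm high, 28 mm wide, a wedge pointing to the window) on the rail at the hood's right (-y) side, just outside the lip's right end. Same axis directions as lip_edge. The lip lines up with it when both points have the same z along these axes.
- bottle: Loose white plastic bottle, 56 mm across, 130 high, standing on the worktop at the front left of the hood; origin under its centre. Bystander.
- beaker: Loose steel cup, 68 mm across, 75 high, standing at the front right of the hood; origin under its centre. Bystander.
- roll: Loose roll of paper, 90 mm across, 50 high, lying flat left of the hood; origin under its centre. Bystander.

How it is judged:
By the outcome, as a careful person would: the job done as asked, in the order asked, and still so for the second after the job is handed in, with the robot touching nothing.
It also fails if it takes over 35 s, if anything falls off the work surface, if the arm or the gripper's body presses on something with over 40 N, if the wrist force passes 120 N, or if a joint passes its speed limit or range.

ROBOT

A 6-joint arm with a two-finger parallel gripper is mounted at the origin on the work surface. World frame = base frame: x ahead of the robot, y to its left, z up, the work surface at z = 0. Lengths are in m, angles in rad, forces in N, time in s.
With the tool pointing down it reaches from about 0.375 to 0.9 m from the base axis. Payload 3.1 kg.
Tool frame: the origin (TCP) lies on the centre line of the jaws, within the pads' length; the fingertips stand 14 mm ahead of it and the grasp point (between the pads) lies 5 mm behind it; y points along the fingers, z is the direction in which the jaws open and shut, and the axes are right-handed (so a half turn about y gives the same grasp; the last joint's range is limited). The gripper opens to 87 mm and grips with 3 to 60 N. Pads are 19 mm wide; open, the fingers measure 117 mm over their backs; the gripper's body (75 mm by 190 mm) begins 51 mm behind the grasp point.
Start: joints at [-1.431, 0.527, 1.433, -0, 1.181, -0.178], TCP at [0.196, -0.593, 0.201] pointing down, gripper open.
Joint ranges: [-3.08, 3.08], [-0.75, 2.2], [0.22, 2.44], [-1.43, 4.57], [0, 2.65], [-2.85, 2.85]. Speed limits (rad/s): [2.79, 2.79, 3.14, 3.14, 3.14, 3.14].

INTERFACE

Orientations are given as a unit quaternion [x, y, z, w].
In Python, from rig import robot, vision gives the robot as it stands.
- The arm moves only by the shell command python3 -m crank 'ROWS' [FORCE]. ROWS is JSON, a list of rows, each a list of 7 numbers: the shift along the tool's x, y, z as a fraction of full scale, then the turn, a rotation vector about the tool's x, y, z as a fraction of full scale, then the gripper command: -1 is shut, 1 is fully open, values between are in proportion. In form: [[x, y, z, wx, wy, wz, grip], ...]. A call has 1 to 10 rows; each row is the pose to reach, as a shift and turn from the pose commanded when the call began, along the tool's axes at that moment, turning the shorter way round; what a row does not reach only later rows make up. Full scale, the value 1, is 50 cm for a shift and pi rad for a turn. A row lasts 1/8 s, in which the tool goes at most 62.5 mm and 10.7 degrees, less where a joint would pass 70% of its speed; a pose out of reach is approached as far as the arm can. A call with a number of a shift or a turn outside -1 to 1 is refused whole. A call with a gripper value outside its range is refused whole. The fingers move at their own pace and stop on an object; FORCE is the grip in N (left out, the last holds). Time passes only in rows, so rows that repeat a pose let the fingers close. It gives the time, the measured TCP pose, the force and the opening at its end, in the units of the state.
- robot.get_obs(): the state, without advancing time (a new reading comes with each control period).
- vision.camera(name): name is "scene" or "side" or "wrist"; returns the picture (420x560x3 uint8, blue, green, red); there is no depth.
- vision.camera_info(name): a dict with "vfov" (degrees; the focal length in pixels is half the picture's height over the tangent of half this angle, whatever the lens; pixels are square), "cx", "cy" (the principal point, pixels), "world_from_camera" (4x4, takes a point from camera to world coordinates); the wrist camera has in their place "tool_from_camera" (4x4, takes a point from camera to tool coordinates, whose origin is the TCP and whose axes are the tool frame's). Camera axes: x right, y up, looking along -z (the intrinsics and any distortion apply to the point x, -y, -z); pixel columns grow to the right and rows downward; lengths in m; the calibration is good to about 2 mm. A picture is of the moment at which its call begins: read the wrist's pose just before it. camera_info takes no time and is no camera call.
- robot.hand_in(): hands the job in, once; it reports no verdict.
The state is a dict: "time": time; "q": joint angles; "joint_velocities": joint speeds; "joint_torque": joint torques, N m; "position": TCP position; "tool_rot": TCP orientation; "ft_force": force on the tool from outside, world axes, zero at the start; "moment": the same for the moment, N m; "grip_width": finger opening in m.
Only numpy, scipy, OpenCV 4.12 (cv2) and the standard library are available. Lean on these libraries where they do the work, as an engineer would, in place of code of your own. Each camera call takes 0.05 s, during which the arm holds its last target.

## Working session

There is one attempt and no reset: what is moved stays moved. The work goes in short steps, Python scripts to look and compute and a shell command to move; the robot and the scene stay as the last step left them, time stands still between calls to the robot, and variables do not carry over. Pictures are saved under pics/ and viewed, and the job is handed in when it is done.

```bash
mkdir -p pics; ls; python3 - <<'E'
from rig import robot, vision
import cv2
o=robot.get_obs(); print({k:o[k] for k in ("time","position","tool_rot","ft_force","grip_width")})
for n in("scene","side"):
    cv2.imwrite(f"pics/{n}0.png",vision.camera(n)); print(n,vision.camera_info(n))
print(vision.camera_info("wrist"))
E
```

```text
pics
{'time': 0.0, 'position': array([ 0.19579922, -0.59275048,  0.19967312]), 'tool_rot': array([-0.11222761,  0.69888771, -0.69739695,  0.11224273]), 'ft_force': array([0.20741858, 0.11082122, 0.28666841]), 'grip_width': 0.08708328039865786}
scene {'vfov': 57.41366241053515, 'cx': 287.5792572391557, 'cy': 210.79375048356422, 'world_from_camera': array([[ 0.0395082 , -0.77803528,  0.62697704,  1.13339379],
       [ 0.99904518,  0.01904604, -0.03931879,  0.00992431],
       [ 0.01864997,  0.62793181,  0.77804487,  0.85957039],
       [ 0.        ,  0.        ,  0.        ,  1.        ]])}
side {'vfov': 49.10742846426096, 'cx': 278.2416324232546, 'cy': 211.13247152063377, 'world_from_camera': array([[-0.75784163,  0.3443137 , -0.55418782, -0.06616921],
       [-0.65221129, -0.37738174,  0.65742182,  0.7550075 ],
       [ 0.01721897,  0.85966918,  0.51056088,  0.63719902],
       [ 0.        ,  0.        ,  0.        ,  1.        ]])}
{'vfov': 64.14887392324505, 'cx': 274.5507606485693, 'cy': 212.49094606958326, 'tool_from_camera': array([[ 6.60124253e-04, -9.65235084e-01, -2.61382472e-01,
        -7.09624235e-02],
       [ 4.25657402e-04,  2.61382776e-01, -9.65235134e-01,
        -1.83387964e-01],
       [ 9.99999692e-01,  5.25915737e-04,  5.83404568e-04,
         1.48817489e-04],
       [ 0.00000000e+00,  0.00000000e+00,  0.00000000e+00,
         1.00000000e+00]])}
```

View pics/scene0.png

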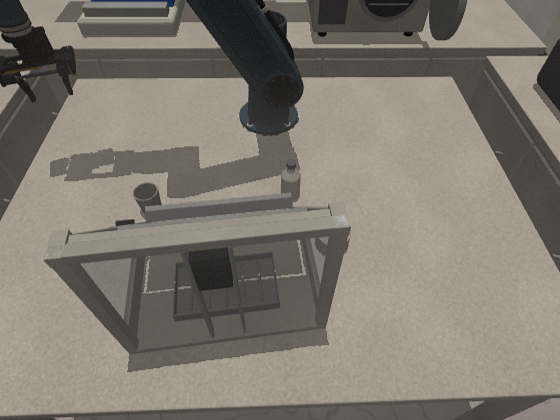

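View pics/side0.png

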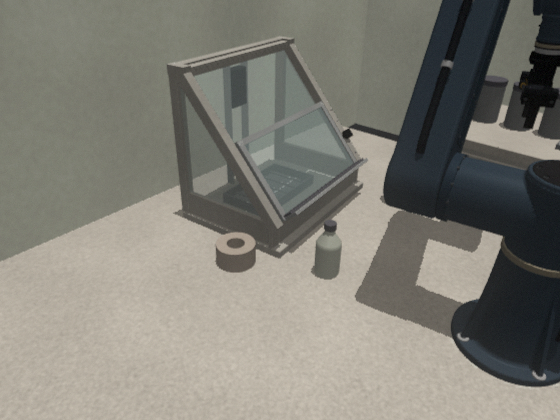

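The scene view looks at the hood from behind. The lip runs from about (147,208) to (292,198), and the pointer is at about (125,223). In the side view the lip runs from (283,213) to (366,162), with the pointer at about (347,132). I'll zoom in on both.

```bash
python3 - <<'E'
import cv2
a=cv2.imread("pics/scene0.png")[160:360,40:360]; b=cv2.imread("pics/side0.png")[30:260,160:380]
cv2.imwrite("pics/sceneZ.png",cv2.resize(cv2.convertScaleAbs(a,alpha=1.4),None,fx=2.5,fy=2.5,interpolation=2))
cv2.imwrite("pics/sideZ.png",cv2.resize(cv2.convertScaleAbs(b,alpha=1.4),None,fx=2.6,fy=2.6,interpolation=2))
E
```

```text
(no output)
```

View pics/sceneZ.png

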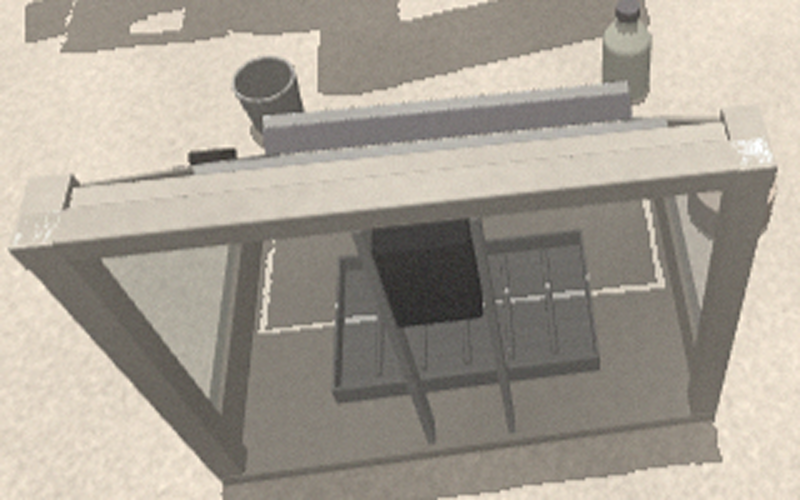

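View pics/sideZ.png

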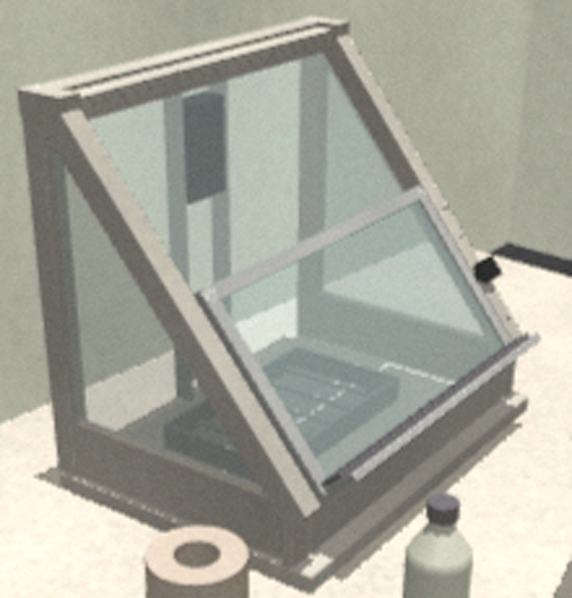

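```bash
cat > h.py <<'E'
import numpy as np
from rig import robot, vision
def ray(n,u,v,T=None):
    i=vision.camera_info(n); f=210/np.tan(np.radians(i["vfov"])/2)
    M=np.array(i["world_from_camera"]) if T is None else T
    d=M[:3,:3]@np.array([(u-i["cx"])/f,-(v-i["cy"])/f,-1]); return M[:3,3],d/np.linalg.norm(d)
def tri(r):
    A=sum(np.eye(3)-np.outer(d,d) for _,d in r); b=sum((np.eye(3)-np.outer(d,d))@o for o,d in r)
    p=np.linalg.solve(A,b); return p,[1e3*np.linalg.norm(np.cross(p-o,d)) for o,d in r]
def proj(n,p):
    i=vision.camera_info(n); f=210/np.tan(np.radians(i["vfov"])/2)
    M=np.linalg.inv(np.array(i["world_from_camera"])); c=M[:3,:3]@p+M[:3,3]
    return i["cx"]+f*c[0]/-c[2], i["cy"]-f*c[1]/-c[2]
def onz(r,z): o,d=r; return o+d*(z-o[2])/d[2]
E
python3 - <<'E'
from h import *
S=lambda x,y:ray("scene",40+x/2.5-.3,160+y/2.5-.3)
D=lambda x,y:ray("side",160+x/2.6-.3,30+y/2.6-.3)
np.set_printoptions(precision=4,suppress=True)
for k,a,b in [("lipL",(630,84),(355,476)),("lipR",(264,118),(540,337)),("ptr",(213,156),(487,265)),("topfrontL? backR",(10,250),(318,20)),("topbackL",(777,168),(20,92))]:
    print(k,*tri([S(*a),D(*b)]))
# lip front at height .113 from each view
for nm,r in [("L s",S(630,84)),("R s",S(264,118)),("L d",D(355,476)),("R d",D(540,337))]: print(nm,onz(r,.115))
# objects on table, top rims
print("beaker",onz(S(265,80),.075),"bottle",onz(S(627,90),.08),onz(D(437,575),.06),"roll",onz(D(197,555),.05))
print("base back corners",onz(S(225,480),0),onz(S(716,418),0))
E
```

```text
lipL [0.4704 0.0593 0.1115] [np.float64(2.1671380129331306), np.float64(2.1671380129331017)]
lipR [ 0.5078 -0.3089  0.1093] [np.float64(0.30904130517208184), np.float64(0.3090413051720611)]
ptr [ 0.594  -0.3251  0.1627] [np.float64(1.5917291450545137), np.float64(1.5917291450544409)]
topfrontL? backR [ 0.8345 -0.3137  0.3904] [np.float64(0.8497429155355454), np.float64(0.8497429155355744)]
topbackL [0.7907 0.1277 0.3926] [np.float64(0.30810207334296047), np.float64(0.308102073343)]
L s [0.4754 0.0605 0.115 ]
R s [ 0.5122 -0.3068  0.115 ]
L d [0.4665 0.0611 0.115 ]
R d [ 0.5015 -0.2968  0.115 ]
beaker [ 0.4252 -0.3329  0.075 ] bottle [0.4531 0.0593 0.08  ] [0.3722 0.0668 0.06  ] roll [0.5504 0.1695 0.05  ]
base back corners [ 0.8312 -0.3106  0.    ] [0.7888 0.129  0.    ]
```

```bash
cat >> h.py <<'E'
from scipy.spatial.transform import Rotation as R
YAW=0.0995
def lipR(yaw=YAW,tilt=40):
    h=np.array([np.cos(yaw),np.sin(yaw),0]);t=np.radians(tilt);k=np.array([0,0,1.])
    lx=h*np.cos(t)-k*np.sin(t); lz=h*np.sin(t)+k*np.cos(t); ly=np.cross(lz,lx); return np.c_[lx,ly,lz]
def toolR(yaw=YAW,tilt=40):
    L=lipR(yaw,tilt); return np.c_[-L[:,2],L[:,0],-L[:,1]]
def rows(p,Rt):
    o=robot.get_obs(); Rc=R.from_quat(o["tool_rot"]); 
    d=Rc.inv().apply(p-o["position"])/.5; w=(Rc.inv()*R.from_matrix(Rt)).as_rotvec()/np.pi
    print("rows",d.round(4),w.round(4),"deg",np.degrees(np.linalg.norm(w)*np.pi))
E
python3 - <<'E'
from h import *
np.set_printoptions(precision=4,suppress=True)
S=lambda x,y:ray("scene",40+x/2.5-.3,160+y/2.5-.3)
D=lambda x,y:ray("side",160+x/2.6-.3,30+y/2.6-.3)
print("bottle",tri([S(627,10),D(443,502)]))
o=robot.get_obs(); print(R.from_quat(o["tool_rot"]).as_matrix())
print(lipR())
rows(np.array([.40,-.2,.32]),toolR())
print(robot.get_obs()["q"])
L=lipR(); lip=np.array([.489,-.125,.112]); pt=np.array([.594,-.3251,.1627])
print("ptr rel lip in lip axes",L.T@(pt-lip))
for p in [(25,-40),(21,-40),(21,-15)]: print(p, lip+L@np.array([p[0],0,p[1]])/1e3)
E
```

```text
bottle (array([0.377 , 0.061 , 0.1263]), [np.float64(0.6792919629948277), np.float64(0.6792919629948334)])
[[-0.9496 -0.0003  0.3134]
 [-0.3134  0.0019 -0.9496]
 [-0.0003 -1.     -0.0019]]
[[ 0.7623 -0.0993  0.6396]
 [ 0.0761  0.9951  0.0639]
 [-0.6428  0.      0.766 ]]
rows [-0.6341 -0.2391 -0.6185] [0.031  0.065  0.2766] deg 51.44934416239214
[-1.4305  0.5284  1.4337 -0.      1.1814 -0.1785]
ptr rel lip in lip axes [ 0.0322 -0.2095  0.0932]
(25, -40) [ 0.4825 -0.1257  0.0653]
(21, -40) [ 0.4794 -0.126   0.0679]
(21, -15) [ 0.4954 -0.1244  0.087 ]
```

```bash
python3 - <<'E'
from h import *
rows(np.array([.38,-.16,.26]),toolR())
E
```

```text
rows [-0.6211 -0.1189 -0.7068] [0.031  0.065  0.2766] deg 51.44934416239214
```

```bash
python3 -m crank '[[-0.1,-0.06,-0.1,0.004,0.008,0.035,-1],[-0.2,-0.12,-0.2,0.01,0.02,0.08,-1],[-0.3,-0.12,-0.3,0.016,0.033,0.14,-1],[-0.4,-0.12,-0.42,0.022,0.045,0.195,-1],[-0.5,-0.12,-0.55,0.027,0.057,0.24,-1],[-0.6,-0.12,-0.68,0.031,0.065,0.277,-1],[-0.62,-0.12,-0.706,0.031,0.065,0.277,-1],[-0.62,-0.12,-0.706,0.031,0.065,0.277,-1],[-0.62,-0.12,-0.706,0.031,0.065,0.277,-1]]' 20; python3 - <<'E'
from h import *
o=robot.get_obs(); print(o["time"],o["q"],o["position"],o["ft_force"])
rows(np.array([.38,-.16,.26]),toolR())
L=lipR(); rows(np.array([.489,-.125,.112])+L@np.array([-.075,0,-.035]),toolR())
E
```

```text
time: 1.23
position: [0.3798, -0.1561, 0.2604]
tool_rot: [0.266, 0.656, -0.624, 0.332]
ft_force: [-0.0, -0.1, -0.3]
grip_width: 0.0056
1.225 [-1.46950862  0.11557828  2.42652647  1.12703656  1.01416538 -0.84168652] [ 0.37975041 -0.15607282  0.26037736] [-0.04451885 -0.08715472 -0.28881906]
rows [0.0008 0.0002 0.0079] [ 0.0013  0.0004 -0.0004] deg 0.2630915603464924
rows [ 0.1538  0.212  -0.0394] [ 0.0013  0.0004 -0.0004] deg 0.2630915603464924
```

```bash
python3 - <<'E'
from h import *
import cv2
cv2.imwrite("pics/w1.png",vision.camera("wrist"));cv2.imwrite("pics/s1.png",vision.camera("side"))
E
```

```text
(no output)
```

View pics/w1.png

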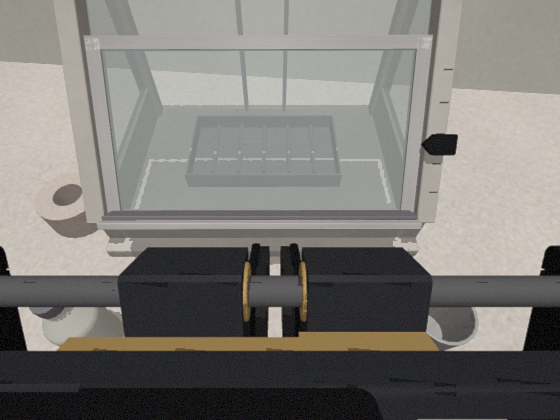

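View pics/s1.png

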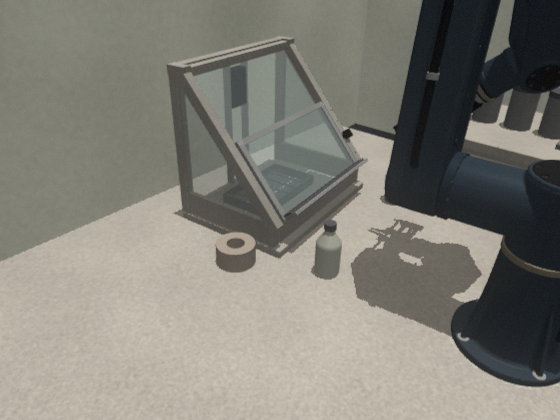

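```bash
python3 - <<'E'
import cv2
a=cv2.imread("pics/w1.png")[120:250,360:480]; b=cv2.imread("pics/side0.png")[110:180,320:380]
z=lambda i,k:cv2.resize(cv2.convertScaleAbs(i,alpha=1.6),None,fx=k,fy=k,interpolation=0)
a=z(a,4);b=z(b,6)
b=cv2.copyMakeBorder(b,0,a.shape[0]-b.shape[0],0,0,0); cv2.imwrite("pics/z1.png",cv2.hconcat([a[:,:430],b]))
E
```

```text
(no output)
```

View pics/z1.png

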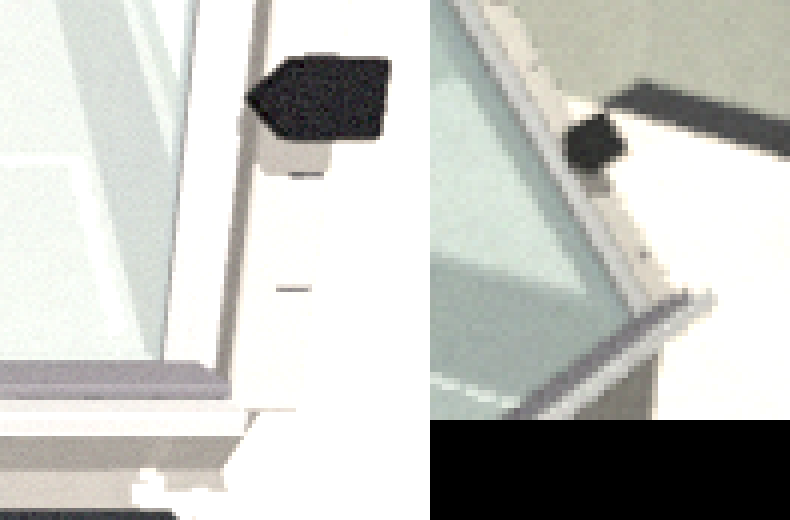

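```bash
cat >> h.py <<'E'
def wT(o):
    T=np.eye(4); T[:3,:3]=R.from_quat(o["tool_rot"]).as_matrix(); T[:3,3]=o["position"]
    return T@np.array(vision.camera_info("wrist")["tool_from_camera"])
def wproj(p,T):
    i=vision.camera_info("wrist"); f=210/np.tan(np.radians(i["vfov"])/2)
    M=np.linalg.inv(T); c=M[:3,:3]@p+M[:3,3]
    return np.array([i["cx"]+f*c[0]/-c[2], i["cy"]-f*c[1]/-c[2]])
E
python3 - <<'E'
from h import *
np.set_printoptions(precision=4,suppress=True)
T=wT(robot.get_obs()); L=lipR(); lip=np.array([.489,-.125,.112])
for x,y,z in [(0,-.185,-.005),(0,-.185,.003),(.012,-.185,.003),(.012,-.185,.008),(.04,-.185,.008),(0,.185,-.005),(0,.185,.003)]:
    print((x,y,z),wproj(lip+L@np.array([x,y,z]),T))
r=[ray("wrist",421.2,144.4,T),ray("side",320+(565-430)/6,110+150/6)]
p,e=tri(r);print("ptr",p,e,L.T@(p-lip))
# lip ends via wrist+side : bar front lower right corner
print("cam in lip frame",L.T@(T[:3,3]-lip))
E
```

```text
(0, -0.185, -0.005) [413.1963 228.2245]
(0, -0.185, 0.003) [413.9688 221.5302]
(0.012, -0.185, 0.003) [409.8401 218.5995]
(0.012, -0.185, 0.008) [410.299  214.4933]
(0.04, -0.185, 0.008) [401.4936 208.5289]
(0, 0.185, -0.005) [ 89.6791 227.7672]
(0, 0.185, 0.003) [ 88.6821 221.0532]
ptr [ 0.5996 -0.317   0.152 ] [np.float64(2.633856533743506), np.float64(2.6338565337433137)] [ 0.044  -0.202   0.0892]
cam in lip frame [-0.3655 -0.0252  0.1121]
```

```bash
python3 -m crank '[[0.05,0.07,-0.013,0.0013,0,0,-1],[0.1,0.14,-0.026,0.0013,0,0,-1],[0.154,0.2,-0.039,0.0013,0,0,-1],[0.154,0.212,-0.039,0.0013,0,0,-1],[0.154,0.212,-0.039,0.0013,0,0,-1]]'; python3 - <<'E'
from h import *
o=robot.get_obs(); print(o["time"],o["q"],o["position"],o["ft_force"])
L=lipR(); print(L.T@(o["position"]-np.array([.489,-.125,.112])))
rows(np.array([.489,-.125,.112])+L@np.array([.018,0,-.032]),toolR())
import cv2
cv2.imwrite("pics/s2.png",vision.camera("side"))
E
```

```text
time: 1.95
position: [0.4392, -0.1702, 0.1449]
tool_rot: [0.256, 0.665, -0.621, 0.327]
ft_force: [-0.1, 0.5, 0.4]
grip_width: 0.0004
1.95 [-1.2095471   0.59060004  2.43871153  1.70340203  0.83107495 -1.40287741] [ 0.43918536 -0.17019273  0.14488174] [-0.05451501  0.51050463  0.40961272]
[-0.06254644 -0.04002082 -0.00955863]
rows [ 0.0414  0.1638 -0.0763] [ 0.0072 -0.      0.0068] deg 1.7919700306330189
```

View pics/s2.png

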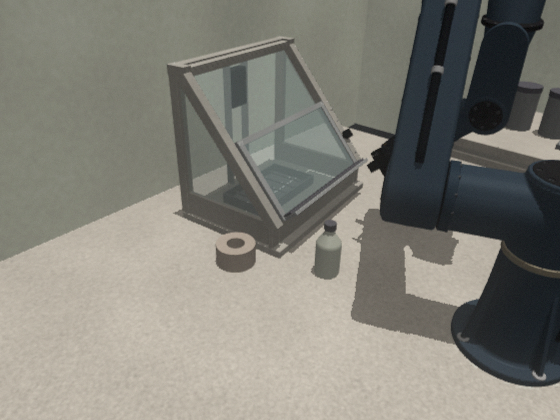

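```bash
cat > kin.py <<'E'
import numpy as np
from scipy.spatial.transform import Rotation as R
from scipy.optimize import least_squares
def Rz(a): return R.from_rotvec([0,0,a])
def Ry(a): return R.from_rotvec([0,a,0])
def fk(q,k):
    h,a,b,L,r0,e,w=k
    B=Rz(q[0]); p=B.apply([r0,0,h]); B=B*Ry(q[1]); p=p+B.apply([0,0,a]); B=B*Ry(q[2])
    p=p+B.apply([e,0,b]); B=B*Rz(q[3])*Ry(q[4]); p=p+B.apply([w,0,0]); p=p+B.apply([0,0,L]); B=B*Rz(q[5]); return p,B
D=[([-1.4305,0.5284,1.4337,0,1.1814,-0.1785],[0.19579922,-0.59275048,0.19967312],[-0.11222761,0.69888771,-0.69739695,0.11224273]),
([-1.46950862,0.11557828,2.42652647,1.12703656,1.01416538,-0.84168652],[0.37975041,-0.15607282,0.26037736],[0.266,0.656,-0.624,0.332]),
([-1.2095471,0.59060004,2.43871153,1.70340203,0.83107495,-1.40287741],[0.43918536,-0.17019273,0.14488174],[0.256,0.665,-0.621,0.327])]
if __name__=="__main__":
    for s4 in(1,-1):
      for q,p,o in D:
        q=list(q); q[3]*=s4; _,B=fk(q,[0]*7); T=R.from_quat(o).as_matrix()
        print(s4,B.as_matrix()[:,2].round(3),T[:,1].round(3), (B.as_matrix()[:,0]@T).round(3))
      f=lambda k:np.ravel([fk(np.array(q)*[1,1,1,s4,1,1],k)[0]-p for q,p,o in D])
      r=least_squares(f,[.3,.4,.4,.25,0,0,0]); print(r.x.round(4),np.abs(r.fun).max())
E
python3 kin.py
```

```text
1 [-0.     0.002 -1.   ] [-0.     0.002 -1.   ] [-0.  0. -1.]
1 [ 0.763  0.08  -0.642] [ 0.763  0.08  -0.642] [-0. -0. -1.]
1 [ 0.746  0.097 -0.659] [ 0.746  0.098 -0.658] [-0.     0.001 -1.   ]
[ 0.4305  0.5507  0.4991  0.43   -0.0285  0.0972  0.0584] 0.10991345566065443
-1 [-0.     0.002 -1.   ] [-0.     0.002 -1.   ] [-0.  0. -1.]
-1 [-0.763 -0.075 -0.642] [ 0.763  0.08  -0.642] [-0.175 -0.978  0.109]
-1 [-0.624 -0.42  -0.659] [ 0.746  0.098 -0.658] [-0.353  0.027  0.935]
[-0.5862  0.7814 -0.115  -0.29    0.1725  0.2155 -0.2366] 0.10979459704776998
```

```bash
cat > k2.py <<'E'
from kin import *
def fk2(q,k):
    h,a,b,L,d,e=k
    B=Rz(q[0]); p=B.apply([0,d,h]); B=B*Ry(q[1]); p=p+B.apply([0,0,a]); B=B*Ry(q[2])
    p=p+B.apply([e,0,b]); B=B*Rz(q[3])*Ry(q[4]); p=p+B.apply([0,0,L]); return p,B*Rz(q[5])
if __name__=="__main__":
    f=lambda k:np.ravel([fk2(q,k)[0]-p for q,p,o in D])
    r=least_squares(f,[.3,.4,.4,.25,0,0]); print(r.x.round(4),r.fun.round(4)); 
    for q,p,o in D: print(p-fk2(q,r.x)[0])
    f=lambda k:np.ravel([fk(q,k)[0]-p for q,p,o in D]); print(least_squares(f,[.3,.4,.4,.25,0,0,0]).fun.round(3))
E
python3 k2.py
```

```text
[0.2741 0.588  0.3916 0.3274 0.111  0.1141] [-0. -0.  0.  0.  0. -0.  0. -0. -0.]
[ 1.35701785e-05  3.26326457e-06 -3.50890960e-05]
[-4.04577860e-06 -3.65897841e-05  2.12590321e-05]
[-9.43883077e-06  7.52916690e-06  1.38310369e-05]
[-0.11  -0.015 -0.004 -0.004 -0.003  0.008  0.002  0.003 -0.004]
```

```bash
cat > ik.py <<'E'
from k2 import *
from h import lipR
K=[0.2741,0.588,0.3916,0.3274,0.111,0.1141]
LO=np.array([-3.08,-.75,.22,-1.43,0,-2.85]);HI=np.array([3.08,2.2,2.44,4.57,2.65,2.85])
LIP=np.array([.489,-.125,.112]); L=lipR()
# tool axes from model: model x -> -tool z, model z -> tool y, model y -> -tool x
def tgt(phi,tau):
    """fingers rotated phi (deg, +left) within lip plane, tau deg steeper than 40"""
    M=L@R.from_euler('ZY',[phi,tau],degrees=True).as_matrix()
    return np.c_[-M[:,2],M[:,0],-M[:,1]]
def ik(p,Rt,q0):
    def f(q):
        pp,B=fk2(q,K); B=B.as_matrix(); T=np.c_[-B[:,1],B[:,2],-B[:,0]]
        return np.r_[(pp-p)*10,R.from_matrix(T.T@Rt).as_rotvec()]
    r=least_squares(f,np.clip(q0,LO+.01,HI+.19),bounds=(LO-.0,HI+.2))
    return r.x,np.abs(r.fun).max()
E
python3 - <<'E'
from ik import *
np.set_printoptions(precision=2,suppress=True,linewidth=200)
q0=[-1.21,.59,2.44,1.70,.83,-1.40]
for ly in(0,-.06,-.1):
  for phi in(-30,-15,0,15,30):
    for tau in(0,15):
      out=[];ok=1
      q=q0
      for pt in [(.018,ly,-.032),(.018,ly,.08),(-.05,ly,-.032)]:
        q,e=ik(LIP+L@np.array(pt),tgt(phi,tau),q); out.append(q[2]); ok&=e<2e-3
      if ok: print(ly,phi,tau,np.array(out),q)
E
```

```text
0 -30 15 [2.38 2.14 2.5 ] [-0.4   0.61  2.5   3.45  0.71 -2.08]
0 -15 15 [2.4  2.15 2.5 ] [-0.72  0.52  2.5   2.67  0.54 -1.76]
0 0 0 [2.49 2.28 2.6 ] [-1.19  0.82  2.6   2.05  0.98 -1.91]
0 0 15 [2.32 2.09 2.4 ] [-0.95  0.48  2.4   1.7   0.52 -1.1 ]
0 15 0 [2.3  2.14 2.38] [-1.25  0.71  2.38  1.42  0.91 -1.29]
0 15 15 [2.18 1.98 2.25] [-1.05  0.51  2.25  1.11  0.74 -0.7 ]
0 30 0 [2.1  1.97 2.17] [-1.23  0.74  2.17  1.04  1.08 -0.93]
0 30 15 [2.01 1.84 2.07] [-1.07  0.59  2.07  0.83  1.   -0.56]
-0.06 -30 15 [2.35 2.12 2.47] [-0.6   0.6   2.47  3.24  0.67 -2.08]
-0.06 -15 15 [2.33 2.1  2.42] [-0.88  0.51  2.42  2.39  0.48 -1.61]
-0.06 0 0 [2.37 2.19 2.45] [-1.26  0.71  2.45  1.8   0.88 -1.59]
-0.06 0 15 [2.23 2.02 2.29] [-1.05  0.48  2.29  1.44  0.55 -0.91]
-0.06 15 0 [2.18 2.04 2.24] [-1.28  0.68  2.24  1.26  0.95 -1.09]
-0.06 15 15 [2.07 1.89 2.13] [-1.11  0.53  2.13  0.98  0.81 -0.6 ]
-0.06 30 0 [1.97 1.86 2.04] [-1.26  0.74  2.04  0.96  1.16 -0.81]
-0.06 30 15 [1.89 1.73 1.95] [-1.12  0.62  1.95  0.76  1.09 -0.5 ]
-0.1 -30 15 [2.32 2.1  2.43] [-0.72  0.59  2.43  3.11  0.62 -2.06]
-0.1 -15 0 [2.44 2.25 2.55] [-1.18  0.8   2.55  2.31  1.03 -1.98]
-0.1 -15 15 [2.28 2.06 2.36] [-0.96  0.5   2.36  2.18  0.45 -1.47]
-0.1 0 0 [2.28 2.13 2.35] [-1.28  0.68  2.35  1.66  0.86 -1.43]
-0.1 0 15 [2.16 1.97 2.22] [-1.09  0.49  2.22  1.3   0.59 -0.8 ]
-0.1 15 0 [2.09 1.96 2.15] [-1.3   0.68  2.15  1.18  0.99 -0.99]
-0.1 15 15 [1.99 1.83 2.05] [-1.15  0.55  2.05  0.91  0.86 -0.55]
-0.1 30 0 [1.89 1.78 1.95] [-1.28  0.75  1.95  0.92  1.22 -0.75]
-0.1 30 15 [1.81 1.66 1.87] [-1.15  0.64  1.87  0.72  1.14 -0.46]
```

```bash
python3 - <<'E'
from ik import *
from h import rows,robot
np.set_printoptions(precision=3,suppress=True,linewidth=200)
q=robot.get_obs()["q"]; Rt=tgt(0,8)
for pt in [(-.0625,-.06,-.01),(-.04,-.06,-.034),(.018,-.06,-.034),(.018,-.06,.08)]:
    P=LIP+L@np.array(pt); q,e=ik(P,Rt,q); print(pt,q,round(e,5)); rows(P,Rt)
E
```

```text
(-0.0625, -0.06, -0.01) [-1.129  0.481  2.341  1.538  0.682 -1.082] 0.0
rows [0.002 0.001 0.04 ] [ 0.007  0.001 -0.038] deg 6.912342884798072
(-0.04, -0.06, -0.034) [-1.123  0.596  2.365  1.715  0.689 -1.302] 0.0
rows [0.049 0.047 0.041] [ 0.007  0.001 -0.038] deg 6.912342884798072
(0.018, -0.06, -0.034) [-0.99   0.708  2.301  1.91   0.68  -1.383] 0.0
rows [0.047 0.163 0.044] [ 0.007  0.001 -0.038] deg 6.912342884798072
(0.018, -0.06, 0.08) [-0.813  0.474  2.106  1.478  0.561 -0.657] 0.0
rows [-0.181  0.158  0.044] [ 0.007  0.001 -0.038] deg 6.912342884798072
```

```bash
python3 -m crank '[[0.001,0.001,0.02,0.0035,0,-0.019,-1],[0.002,0.001,0.04,0.007,0.001,-0.038,-1],[0.002,0.001,0.04,0.007,0.001,-0.038,-1]]'; python3 - <<'E'
from ik import *
from h import rows,robot
np.set_printoptions(precision=3,suppress=True,linewidth=200)
o=robot.get_obs();print(o["q"],L.T@(o["position"]-LIP)); Rt=tgt(0,8)
for pt in [(-.0625,-.06,-.01),(-.04,-.06,-.034),(.018,-.06,-.034)]: rows(LIP+L@np.array(pt),Rt)
E
```

```text
time: 2.38
position: [0.4418, -0.1905, 0.1471]
tool_rot: [0.22, 0.669, -0.649, 0.288]
ft_force: [0.3, -0.0, 0.0]
grip_width: 0.0004
[-1.127  0.474  2.341  1.54   0.682 -1.082] [-0.064 -0.06  -0.007]
rows [ 0.005  0.003 -0.001] [-0.002  0.002 -0.001] deg 0.4357148765794552
rows [ 0.046  0.054 -0.002] [-0.002  0.002 -0.001] deg 0.4357148765794552
rows [ 0.03   0.169 -0.002] [-0.002  0.002 -0.001] deg 0.4357148765794552
```

```bash
python3 -m crank '[[0.023,0.027,-0.002,0,0,0,-1],[0.046,0.054,-0.002,0,0,0,-1],[0.046,0.054,-0.002,0,0,0,-1]]'; python3 - <<'E'
from ik import *
from h import rows,robot,vision
import cv2
np.set_printoptions(precision=3,suppress=True,linewidth=200)
cv2.imwrite("pics/w3.png",vision.camera("wrist"));cv2.imwrite("pics/s3.png",vision.camera("side"))
o=robot.get_obs();print(o["q"],L.T@(o["position"]-LIP)); Rt=tgt(0,8)
for pt in [(.018,-.06,-.034)]: rows(LIP+L@np.array(pt),Rt)
E
```

```text
time: 2.75
position: [0.4412, -0.1873, 0.1091]
tool_rot: [0.221, 0.673, -0.646, 0.285]
ft_force: [-0.5, 0.5, -0.0]
grip_width: 0.0007
[-1.123  0.604  2.374  1.734  0.691 -1.326] [-0.04  -0.057 -0.036]
rows [-0.02   0.114  0.005] [ 0. -0.  0.] deg 0.06639961922299453
```

View pics/w3.png

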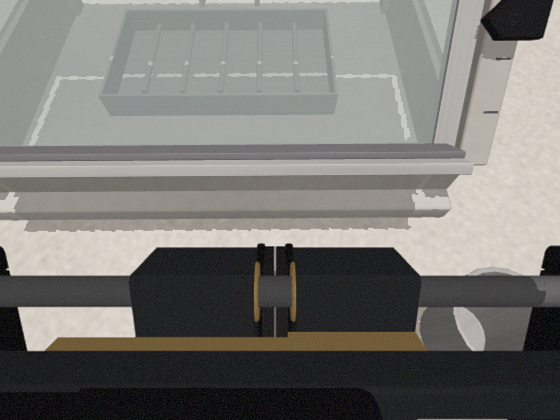

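View pics/s3.png

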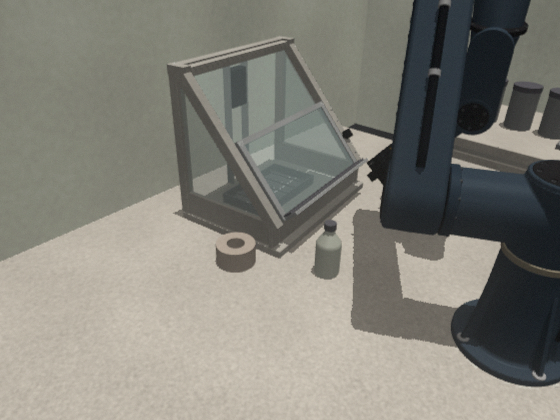

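```bash
python3 -m crank '[[-0.005,0.028,0.003,0,0,0,-1],[-0.010,0.057,0.005,0,0,0,-1],[-0.015,0.086,0.005,0,0,0,-1],[-0.020,0.114,0.005,0,0,0,-1],[-0.020,0.114,0.005,0,0,0,-1]]'; python3 - <<'E'
from ik import *
from h import rows,robot,vision
import cv2
np.set_printoptions(precision=3,suppress=True,linewidth=200)
cv2.imwrite("pics/w4.png",vision.camera("wrist"));cv2.imwrite("pics/s4.png",vision.camera("side"))
o=robot.get_obs();print(o["q"],L.T@(o["position"]-LIP)); Rt=tgt(0,8)
for pt in [(.018,-.06,-.017),(.018,-.06,.063)]: rows(LIP+L@np.array(pt),Rt)
E
```

```text
time: 3.48
position: [0.4878, -0.1854, 0.0745]
tool_rot: [0.22, 0.672, -0.647, 0.287]
ft_force: [-0.3, 0.5, -0.3]
grip_width: 0.0005
[-0.989  0.707  2.301  1.91   0.679 -1.383] [ 0.018 -0.06  -0.034]
rows [-0.033 -0.005  0.   ] [-0.  0.  0.] deg 0.025892059682837046
rows [-0.192 -0.027  0.   ] [-0.  0.  0.] deg 0.025892059682837046
```

View pics/w4.png

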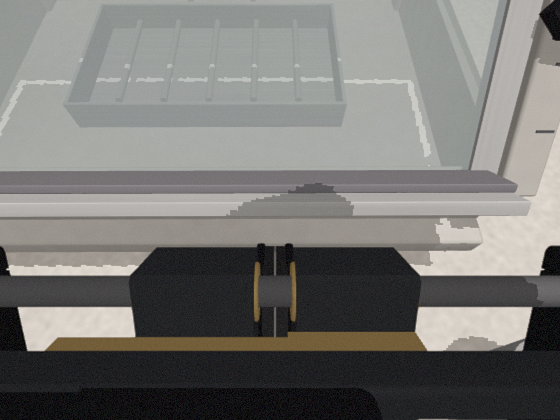

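View pics/s4.png

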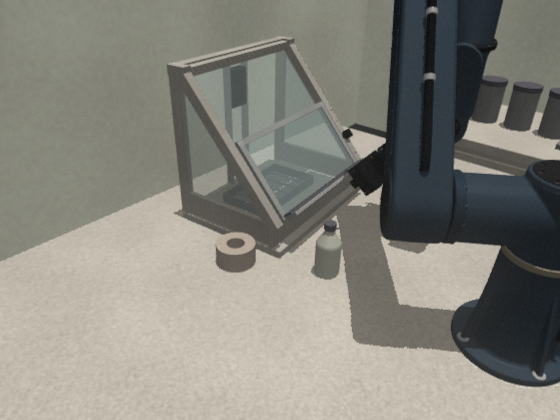

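```bash
python3 - <<'E'
from ik import *
from h import *
T=wT(robot.get_obs())
for pt in [(0,-.06,-.005),(0,-.06,.003),(0,-.185,-.005),(.032,-.06,-.027),(.012,-.06,.008)]: print(pt,wproj(LIP+L@np.array(pt),T).round(1))
E
```

```text
(0, -0.06, -0.005) [274.5 214.1]
(0, -0.06, 0.003) [274.5 199.2]
(0, -0.185, -0.005) [523.9 214. ]
(0.032, -0.06, -0.027) [274.5 226.3]
(0.012, -0.06, 0.008) [274.5 181.9]
```

```bash
python3 -m crank '[[-0.010,-0.0014,0,0,0,0,-1],[-0.020,-0.003,0,0,0,0,-1],[-0.028,-0.004,0,0,0,0,-1],[-0.034,-0.005,0,0,0,0,-1],[-0.040,-0.0056,0,0,0,0,-1]]'; python3 - <<'E'
from ik import *
from h import rows,robot,vision
import cv2
np.set_printoptions(precision=3,suppress=True,linewidth=200)
cv2.imwrite("pics/w5.png",vision.camera("wrist"))
o=robot.get_obs();print(o["q"],L.T@(o["position"]-LIP),o["ft_force"],L.T@o["ft_force"]); Rt=tgt(0,8)
for pt in [(.018,-.06,.063)]: rows(LIP+L@np.array(pt),Rt)
E
```

```text
time: 4.2
position: [0.5004, -0.1841, 0.0896]
tool_rot: [0.22, 0.672, -0.647, 0.286]
ft_force: [0.8, 0.5, -0.5]
grip_width: -0.0001
[-0.952  0.656  2.268  1.846  0.648 -1.256] [ 0.019 -0.06  -0.013] [ 1.538 -0.126  0.67 ] [ 0.733 -0.278  1.489]
rows [-0.151 -0.022  0.   ] [-0.  0. -0.] deg 0.026519777032130386
```

View pics/w5.png

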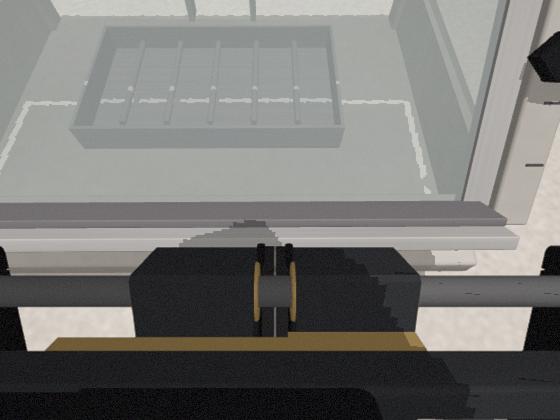

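```bash
python3 - <<'E'
import cv2
from ik import *
from h import *
a=cv2.imread("pics/w5.png")[190:350,180:380]
cv2.imwrite("pics/z5.png",cv2.resize(cv2.convertScaleAbs(a,alpha=2.2,beta=15),None,fx=3.7,fy=3.7,interpolation=2))
T=wT(robot.get_obs())
for pt in [(0,-.06,-.005),(0,-.06,.003),(0,-.185,-.005)]: print(pt,wproj(LIP+L@np.array(pt),T).round(1))
o=robot.get_obs(); Rt=R.from_quat(o["tool_rot"])
for pt in [(-.0095,.014,0),(0,.014,0),(-.0095,-.005,0),(-.0095,.014,.015),(-.0375,-.056,.05),(-.02,-.056,.095)]: print("tool",pt,wproj(o["position"]+Rt.apply(pt),T).round(1))
E
```

```text
(0, -0.06, -0.005) [274.2 250.4]
(0, -0.06, 0.003) [274.2 236.8]
(0, -0.185, -0.005) [513.  250.3]
tool (-0.0095, 0.014, 0) [274.2 224.3]
tool (0, 0.014, 0) [274.3 238.8]
tool (-0.0095, -0.005, 0) [274.2 234.3]
tool (-0.0095, 0.014, 0.015) [298.6 224.3]
tool (-0.0375, -0.056, 0.05) [401.1 208.7]
tool (-0.02, -0.056, 0.095) [507.4 250.3]
```

View pics/z5.png

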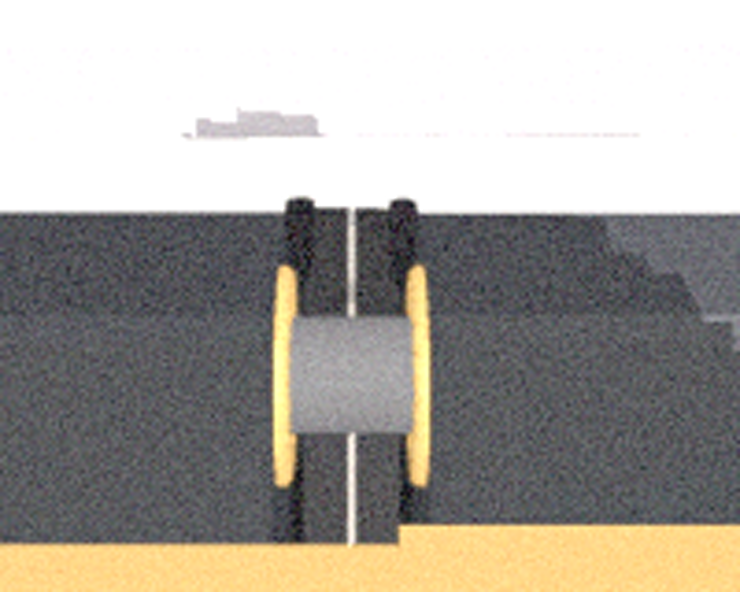

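```bash
python3 - <<'E'
import cv2
from ik import *
from h import *
a=vision.camera("side")[100:230,310:440]; b=vision.camera("scene")[130:270,90:320]
o=robot.get_obs(); Rt=R.from_quat(o["tool_rot"])
print(o["ft_force"])
for pt in [(0,.014,0),(-.0095,.014,.0),(.0095,.014,.0),(-.0095,-.05,.0),(.0095,-.05,.0)]:
    P=o["position"]+Rt.apply(pt); u,v=proj("side",P); print(pt,u,v,"zoom",(u-310)*4.5,(v-100)*4.5)
cv2.imwrite("pics/s6.png",cv2.resize(cv2.convertScaleAbs(a,alpha=1.8,beta=10),None,fx=4.5,fy=4.5,interpolation=0))
cv2.imwrite("pics/c6.png",cv2.resize(cv2.convertScaleAbs(b,alpha=1.8,beta=10),None,fx=3.4,fy=3.4,interpolation=2))
E
```

```text
[-0.19622975  0.28034394  0.94062202]
(0, 0.014, 0) 340.7082049145528 183.82704849299404 zoom 138.1869221154877 377.22171821847314
(-0.0095, 0.014, 0.0) 338.56177860617623 180.96444884455514 zoom 128.52800372779305 364.3400198004981
(0.0095, 0.014, 0.0) 342.85529523215394 186.6905337029661 zoom 147.8488285446927 390.10740166334745
(-0.0095, -0.05, 0.0) 354.8931707121949 168.92216479780683 zoom 202.019268204877 310.1497415901307
(0.0095, -0.05, 0.0) 359.35667054188144 174.8640844629478 zoom 222.1050174384665 336.88838008326513
```

View pics/s6.png

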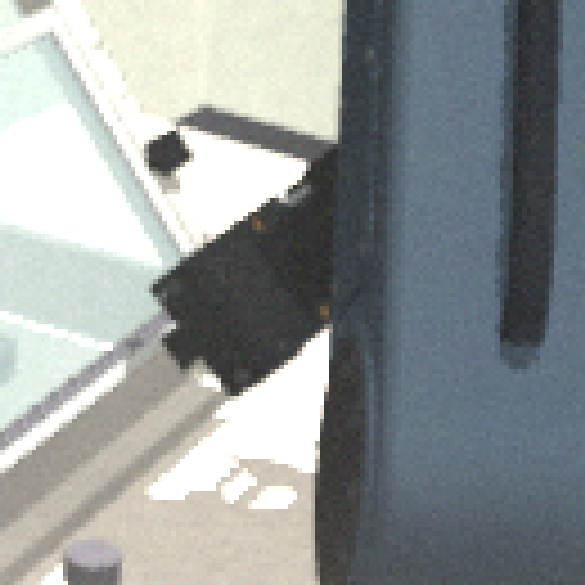

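View pics/c6.png

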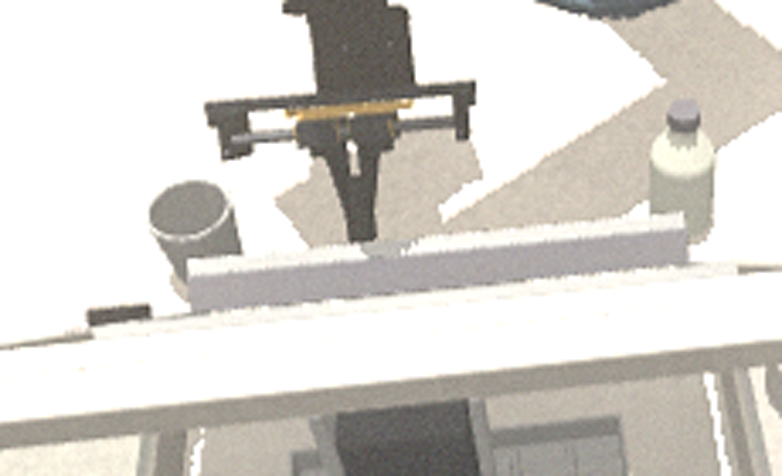

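```bash
python3 -m crank '[[-0.006,-0.001,0,0,0,0,-1],[-0.016,-0.0023,0,0,0,0,-1],[-0.030,-0.0043,0,0,0,0,-1],[-0.045,-0.0064,0,0,0,0,-1],[-0.060,-0.0086,0,0,0,0,-1],[-0.075,-0.0107,0,0,0,0,-1],[-0.090,-0.0128,0,0,0,0,-1],[-0.104,-0.0148,0,0,0,0,-1],[-0.115,-0.0164,0,0,0,0,-1],[-0.12,-0.017,0,0,0,0,-1]]'; python3 - <<'E'
from ik import *
from h import rows,robot,vision
import cv2
np.set_printoptions(precision=3,suppress=True,linewidth=200)
cv2.imwrite("pics/w7.png",vision.camera("wrist"))
o=robot.get_obs();print(o["q"],L.T@(o["position"]-LIP),L.T@o["ft_force"])
cv2.imwrite("pics/s7.png",vision.camera("side"))
E
```

```text
time: 5.6
position: [0.5392, -0.1802, 0.1362]
tool_rot: [0.22, 0.672, -0.647, 0.286]
ft_force: [0.2, 0.8, 0.3]
grip_width: 0.0
[-0.858  0.528  2.166  1.618  0.579 -0.869] [ 0.019 -0.06   0.047] [-0.954  0.161  0.506]
```

View pics/w7.png

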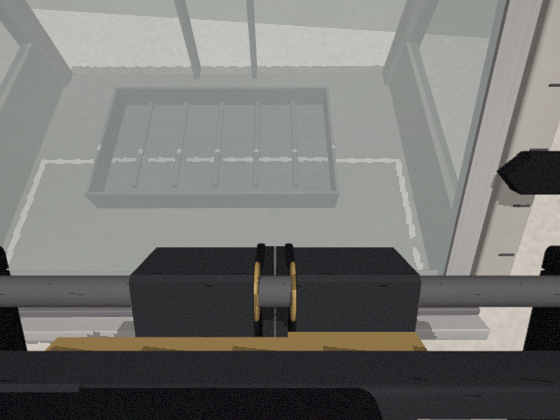

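View pics/s7.png

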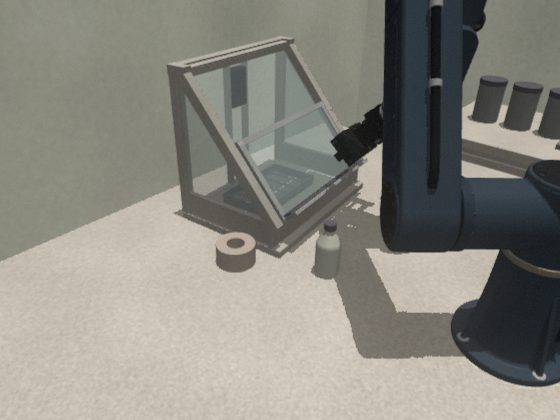

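```bash
python3 - <<'E'
import cv2
from ik import *
from h import *
im=vision.camera("scene")
o=robot.get_obs(); Rt=R.from_quat(o["tool_rot"])
cv2.imwrite("pics/c7.png",cv2.resize(cv2.convertScaleAbs(im[130:270,90:320],alpha=1.5,beta=10),None,fx=3.4,fy=3.4,interpolation=2))
z=lambda n,P:(np.array(proj(n,P))-[90,130])*3.4
for pt in [(-.0095,.014,0),(.0095,.014,0),(0,.014,.015),(0,-.056,.0)]: print(pt,z("scene",o["position"]+Rt.apply(pt)))
for pt in [(0,-.185,.003),(0,-.185,-.005),(0,.185,.003),(0,-.06,.003),(.012,-.06,.008)]: print(pt,z("scene",LIP+L@np.array(pt)))
E
```

```text
(-0.0095, 0.014, 0) [353.70583285 289.9921652 ]
(0.0095, 0.014, 0) [356.96953318 285.61921229]
(0, 0.014, 0.015) [333.99278207 289.83083819]
(0, -0.056, 0.0) [343.58114286 190.30789026]
(0, -0.185, 0.003) [186.1314899  259.03386355]
(0, -0.185, -0.005) [189.01374105 258.99664723]
(0, 0.185, 0.003) [683.93737261 213.01839932]
(0, -0.06, 0.003) [358.61092543 243.09045756]
(0.012, -0.06, 0.008) [359.31872881 259.15014424]
```

View pics/c7.png

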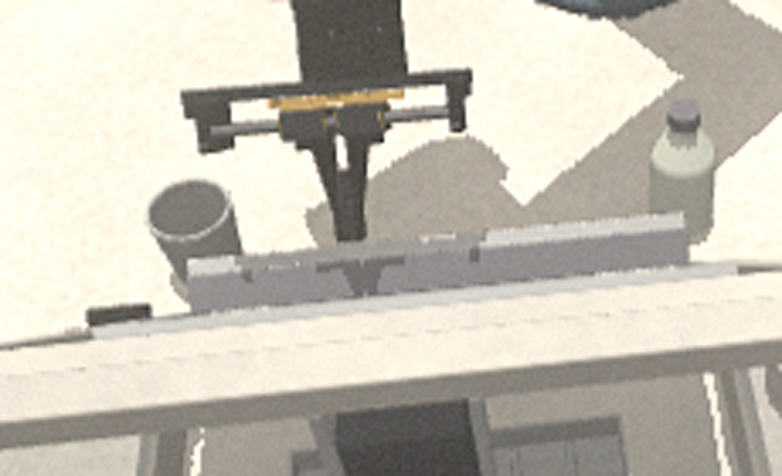

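```bash
python3 - <<'E'
import cv2
from ik import *
from h import *
p=np.array([0.19579922,-0.59275048,0.19967312]);Rt=R.from_quat([-0.11222761,0.69888771,-0.69739695,0.11224273])
for pt in [(0,.014,.05),(0,.014,-.05),(0,-.056,.095),(0,-.056,-.095)]: 
    u,v=proj("scene",p+Rt.apply(pt)); print(pt,u,v,u*6,v*6)
a=cv2.imread("pics/scene0.png")[0:110,0:110]
cv2.imwrite("pics/c0.png",cv2.resize(cv2.convertScaleAbs(a,alpha=1.7,beta=10),None,fx=5,fy=5,interpolation=0))
o=robot.get_obs();Rt=R.from_quat(o["tool_rot"]);T=wT(o);print(o["time"])
p,e=tri([ray("wrist",274.5,246,T),ray("scene",90+350/3.4,130+243/3.4)]);print(Rt.inv().apply(p-o["position"]),e)
E
```

```text
(0, 0.014, 0.05) 38.849248222519066 110.48860099551719 233.0954893351144 662.9316059731032
(0, 0.014, -0.05) 76.7391300136855 103.42993959935716 460.434780082113 620.5796375961429
(0, -0.056, 0.095) 7.361614286497172 91.89239939206719 44.16968571898303 551.3543963524031
(0, -0.056, -0.095) 83.66963033868021 78.6987338765135 502.01778203208124 472.192403259081
5.75
[-0.00781017 -0.01925655 -0.0004761 ] [np.float64(0.6400174556310344), np.float64(0.6400174556311847)]
```

View pics/c0.png

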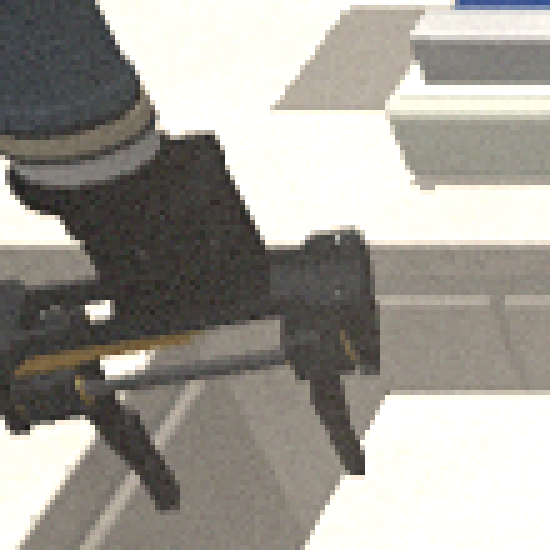

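```bash
python3 - <<'E'
from ik import *
from h import rows,robot
np.set_printoptions(precision=4,suppress=True,linewidth=200)
q=robot.get_obs()["q"]
for tau in (8,0):
  Rt=tgt(0,tau)
  for pt in [(-.005,-.06,.047),(-.005,-.06,-.032),(.049,-.06,-.032),(.049,-.06,.08)]:
    P=LIP+L@np.array(pt); q,e=ik(P,Rt,q); print(tau,pt,q,round(e,5)); rows(P,Rt)
E
```

```text
8 (-0.005, -0.06, 0.047) [-0.9005  0.4813  2.1896  1.5446  0.5983 -0.8265] 0.0
rows [ 0.006  -0.0467  0.0002] [-0.      0.      0.0002] deg 0.0384245699434518
8 (-0.005, -0.06, -0.032) [-1.0362  0.6602  2.326   1.8342  0.6796 -1.3455] 0.0
rows [ 0.1625 -0.0246  0.0002] [-0.      0.      0.0002] deg 0.0384245699434518
8 (0.049, -0.06, -0.032) [-0.9237  0.7548  2.2567  1.9819  0.6729 -1.3922] 0.0
rows [0.1474 0.0823 0.0002] [-0.      0.      0.0002] deg 0.0384245699434518
8 (0.049, -0.06, 0.08) [-0.7661  0.534   2.0735  1.561   0.5347 -0.7064] 0.0
rows [-0.0744  0.051   0.0002] [-0.      0.      0.0002] deg 0.0384245699434518
0 (-0.005, -0.06, 0.047) [-0.9822  0.5688  2.2739  1.7957  0.7666 -1.1868] 0.0
rows [ 0.006  -0.0467  0.0002] [-0.      0.      0.0447] deg 8.038329815936223
0 (-0.005, -0.06, -0.032) [-1.1352  0.7934  2.3982  1.9456  0.8901 -1.6316] 0.0
rows [ 0.1625 -0.0246  0.0002] [-0.      0.      0.0447] deg 8.038329815936223
0 (0.049, -0.06, -0.032) [-1.0084  0.8746  2.3219  2.0735  0.8981 -1.6335] 0.0
rows [0.1474 0.0823 0.0002] [-0.      0.      0.0447] deg 8.038329815936223
0 (0.049, -0.06, 0.08) [-0.8303  0.6037  2.1569  1.8653  0.6966 -1.0877] 0.0
rows [-0.0744  0.051   0.0002] [-0.      0.      0.0447] deg 8.038329815936223
```

```bash
python3 -m crank '[[0.003,-0.024,0,0,0,0,-1],[0.006,-0.047,0,0,0,0,-1],[0.05,-0.041,0,0,0,0,-1],[0.1,-0.034,0,0,0,0.02,-1],[0.145,-0.027,0,0,0,0.035,-1],[0.162,-0.025,0,0,0,0.0445,-1],[0.162,-0.025,0,0,0,0.0445,-1]]'; python3 - <<'E'
from ik import *
from h import rows,robot,vision
import cv2
np.set_printoptions(precision=4,suppress=True,linewidth=200)
o=robot.get_obs();print(o["q"],L.T@(o["position"]-LIP),L.T@o["ft_force"])
rows(LIP+L@np.array([.049,-.06,-.032]),tgt(0,0))
E
```

```text
time: 6.62
position: [0.4699, -0.1875, 0.0895]
tool_rot: [0.267, 0.656, -0.625, 0.328]
ft_force: [0.3, -0.2, -0.5]
grip_width: 0.0005
[-1.1368  0.7955  2.398   1.945   0.8884 -1.6281] [-0.0049 -0.0603 -0.0335] [ 0.5596 -0.2065 -0.2064]
rows [-0.0032  0.1077 -0.0006] [ 0.0002 -0.0018  0.0007] deg 0.3429401201437674
```

```bash
python3 -m crank '[[0,0.027,0,0,0,0,-1],[0,0.054,0,0,0,0,-1],[0,0.081,0,0,0,0,-1],[-0.002,0.106,0,0,0,0,-1],[-0.002,0.106,0,0,0,0,-1]]'; python3 - <<'E'
from ik import *
from h import *
import cv2
np.set_printoptions(precision=4,suppress=True,linewidth=200)
im=vision.camera("scene")
cv2.imwrite("pics/c8.png",cv2.resize(cv2.convertScaleAbs(im[130:270,90:320],alpha=1.5,beta=10),None,fx=3.4,fy=3.4,interpolation=2))
cv2.imwrite("pics/w8.png",vision.camera("wrist"))
o=robot.get_obs();print(o["q"],L.T@(o["position"]-LIP),L.T@o["ft_force"])
E
```

```text
time: 7.25
position: [0.5127, -0.1823, 0.0572]
tool_rot: [0.266, 0.655, -0.625, 0.331]
ft_force: [0.8, 0.1, -0.3]
grip_width: 0.0
[-1.0073  0.8691  2.3221  2.0699  0.895  -1.6273] [ 0.048  -0.0595 -0.0307] [-0.4551  0.3048  0.2373]
```

View pics/c8.png

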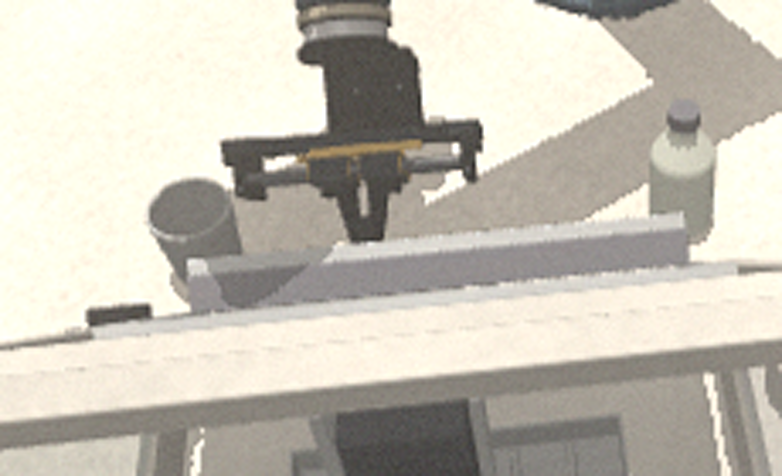

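View pics/w8.png

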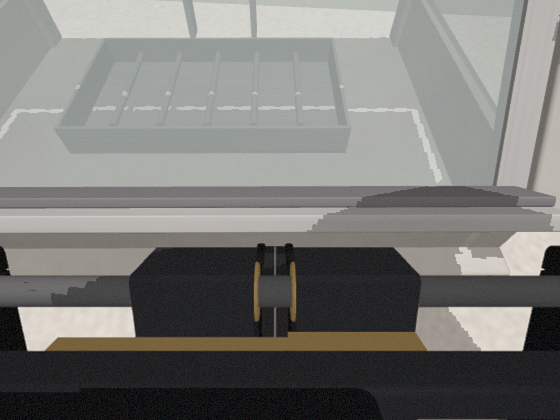

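```bash
python3 -m crank '[[-0.008,0.001,0,0,0,0,-1],[-0.016,0.002,0,0,0,0,-1],[-0.023,0.002,0,0,0,0,-1],[-0.03,0.002,0,0,0,0,-1],[-0.037,0.002,0,0,0,0,-1],[-0.044,0.002,0,0,0,0,-1]]'; python3 - <<'E'
from ik import *
from h import *
import cv2
np.set_printoptions(precision=4,suppress=True,linewidth=200)
cv2.imwrite("pics/w9.png",vision.camera("wrist"))
o=robot.get_obs();print(o["q"],L.T@(o["position"]-LIP),L.T@o["ft_force"])
E
```

```text
time: 8.1
position: [0.526, -0.1817, 0.0734]
tool_rot: [0.266, 0.655, -0.626, 0.329]
ft_force: [-4.5, -2.2, -1.8]
grip_width: 0.0003
[-0.9667  0.807   2.2921  2.0436  0.8516 -1.5212] [ 0.0487 -0.06   -0.0087] [-2.3426 -0.5042 -2.1634]
```

View pics/w9.png

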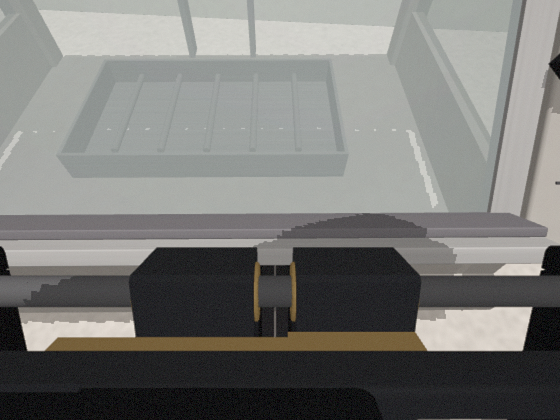

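```bash
python3 -m crank '[[-0.006,0,0,0,0,0,-1],[-0.017,0,0,0,0,0,-1],[-0.031,0,0,0,0,0,-1],[-0.046,0,0,0,0,0,-1],[-0.061,0,0,0,0,0,-1],[-0.076,0,0,0,0,0,-1],[-0.091,0,0,0,0,0,-1],[-0.106,0,0,0,0,0,-1],[-0.118,0,0,0,0,0,-1],[-0.124,0,0,0,0,0,-1]]'; python3 - <<'E'
from ik import *
from h import *
import cv2
np.set_printoptions(precision=4,suppress=True,linewidth=200)
cv2.imwrite("pics/w10.png",vision.camera("wrist"))
o=robot.get_obs();print(o["q"],L.T@(o["position"]-LIP),L.T@o["ft_force"])
im=vision.camera("scene")
cv2.imwrite("pics/c10.png",cv2.resize(cv2.convertScaleAbs(im[130:270,90:320],alpha=1.5,beta=10),None,fx=3.4,fy=3.4,interpolation=2))
T=wT(o)
for s in(.06,.07): print(s,[wproj(LIP+L@np.array([x,-.15,z+s]),T)[1].round(1) for x,z in((0,-.005),(0,.003),(.012,.008),(.04,.008))])
E
```

```text
time: 9.4
position: [0.5663, -0.1773, 0.1215]
tool_rot: [0.266, 0.655, -0.625, 0.33]
ft_force: [-4.1, -1.8, -1.9]
grip_width: 0.0008
[-0.8677  0.6558  2.2005  1.9292  0.7393 -1.2201] [ 0.0488 -0.0597  0.0539] [-1.7519 -1.8883 -3.6439]
0.06 [np.float64(284.0), np.float64(267.4), np.float64(246.7), np.float64(228.3)]
0.07 [np.float64(263.1), np.float64(245.8), np.float64(226.3), np.float64(210.7)]
```

View pics/w10.png

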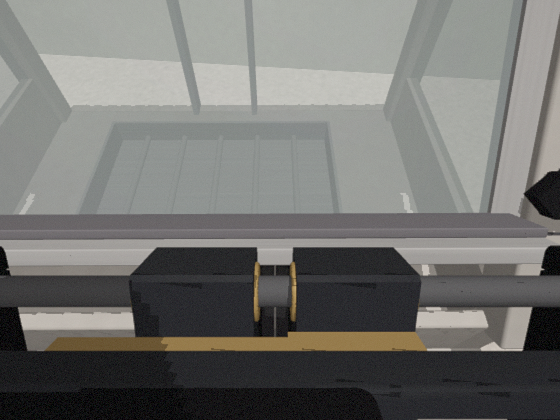

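View pics/c10.png

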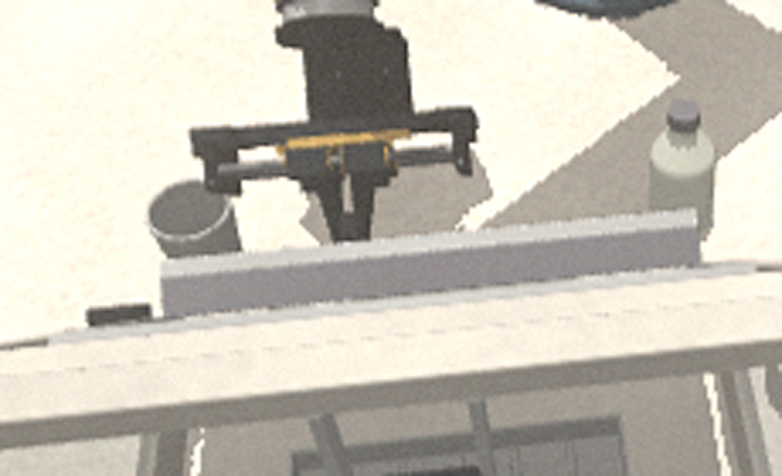

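```bash
python3 - <<'E'
import cv2
im=cv2.imread("pics/w10.png")
z=lambda i,k:cv2.resize(cv2.convertScaleAbs(i,alpha=1.5,beta=15),None,fx=k,fy=k,interpolation=0)
a=z(im[165:275,480:560],5)
w5=cv2.imread("pics/w5.png");w7=cv2.imread("pics/w7.png")
b=z(w5[20:90,510:560],5); c=z(w7[145:200,480:530],5) 
h=a.shape[0]; p=lambda i:cv2.copyMakeBorder(i,0,max(0,h-i.shape[0]),0,0,0,value=(0,0,255))
cv2.imwrite("pics/z10.png",cv2.resize(cv2.hconcat([a[:,:],cv2.vconcat([b,c])[:h]]),None,fx=1.,fy=1.) if False else a)
cv2.imwrite("pics/z5b.png",b);cv2.imwrite("pics/z7b.png",c)
E
```

```text
(no output)
```

View pics/z10.png

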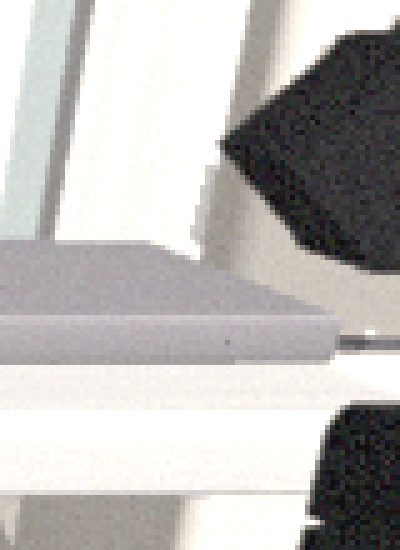

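View pics/z5b.png

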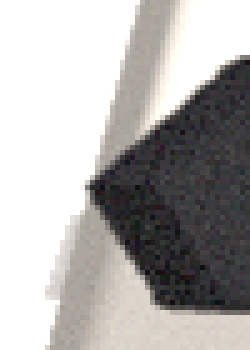

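View pics/z7b.png

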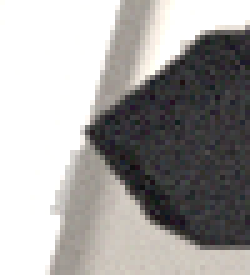

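```bash
python3 - <<'E'
from ik import *
from h import *
np.set_printoptions(precision=4,suppress=True)
o=robot.get_obs()
V=[([0.37975,-0.15607,0.26038],[0.266,0.656,-0.624,0.332],421,144.2),([0.5004,-0.1841,0.0896],[0.22,0.672,-0.647,0.286],528.2,57),
([0.5392,-0.1802,0.1362],[0.22,0.672,-0.647,0.286],497.8,171.2),(o["position"],o["tool_rot"],524.2,193.8)]
rs=[]
for p,t,u,v in V:
    T=wT(dict(position=np.array(p),tool_rot=np.array(t)/np.linalg.norm(t))); r=ray("wrist",u,v,T); rs.append(r)
    oo=L.T@(r[0]-LIP); d=L.T@r[1]
    print("z at x=0.,.015,.03,.045",[(oo+d*(x-oo[0])/d[0])[2].round(4) for x in(0,.015,.03,.045)], "y",(oo+d*(.03-oo[0])/d[0])[1].round(4))
p,e=tri(rs); print(L.T@(p-LIP),np.round(e,2))
p,e=tri(rs+[ray("side",320+(565-430)/6,110+150/6)]); print(L.T@(p-LIP),np.round(e,2))
E
```

```text
z at x=0.,.015,.03,.045 [np.float64(0.0896), np.float64(0.0887), np.float64(0.0878), np.float64(0.0868)] y -0.1885
z at x=0.,.015,.03,.045 [np.float64(0.0864), np.float64(0.0869), np.float64(0.0873), np.float64(0.0878)] y -0.1862
z at x=0.,.015,.03,.045 [np.float64(0.0981), np.float64(0.0938), np.float64(0.0894), np.float64(0.0851)] y -0.1865
z at x=0.,.015,.03,.045 [np.float64(0.0958), np.float64(0.0926), np.float64(0.0894), np.float64(0.0863)] y -0.1853
[ 0.0381 -0.1919  0.0874] [0.18 0.17 0.38 0.41]
[ 0.0363 -0.1906  0.0885] [1.25 0.99 0.9  0.59 3.42]
```

```bash
python3 -m crank '[[-0.005,0,0,0,0,0,-1],[-0.013,0,0,0,0,0,-1],[-0.021,0,0,0,0,0,-1],[-0.028,0,0,0,0,0,-1],[-0.031,0,0,0,0,0,-1],[-0.031,0,0,0,0,0,-1]]'; python3 - <<'E'
from ik import *
from h import *
import cv2
np.set_printoptions(precision=4,suppress=True,linewidth=200)
o=robot.get_obs();print(o["q"],L.T@(o["position"]-LIP),L.T@o["ft_force"])
cv2.imwrite("pics/w11.png",vision.camera("wrist"))
for pt in [(.049,-.06,.062),(-.005,-.06,.055),(-.04,-.06,.03),(-.02,-.06,.02)]:
    P=LIP+L@np.array(pt);rows(P,tgt(0,0)); print(pt,ik(P,tgt(0,0),o["q"])[0])
E
```

```text
time: 10.25
position: [0.5762, -0.1763, 0.1332]
tool_rot: [0.266, 0.655, -0.625, 0.33]
ft_force: [-3.7, -1.5, -1.2]
grip_width: 0.0001
[-0.8458  0.625   2.176   1.8932  0.7141 -1.1438] [ 0.0489 -0.0597  0.0688] [-2.1989 -1.1611 -3.4081]
rows [0.0135 0.0002 0.0008] [ 0.0002 -0.      0.0001] deg 0.03880620817928465
(0.049, -0.06, 0.062) [-0.8556  0.6389  2.1867  1.9101  0.7251 -1.1783]
rows [ 0.0275 -0.1078  0.0007] [ 0.0002 -0.      0.0001] deg 0.03880620817928465
(-0.005, -0.06, 0.055) [-0.9682  0.5505  2.26    1.7769  0.7555 -1.1425]
rows [ 0.0775 -0.1778  0.0007] [ 0.0002 -0.      0.0001] deg 0.03880620817928465
(-0.04, -0.06, 0.03) [-1.0931  0.5382  2.3361  1.7146  0.8028 -1.2226]
rows [ 0.0975 -0.1378  0.0007] [ 0.0002 -0.      0.0001] deg 0.03880620817928465
(-0.02, -0.06, 0.02) [-1.0655  0.607   2.3349  1.8062  0.8093 -1.3162]
```

View pics/w11.png

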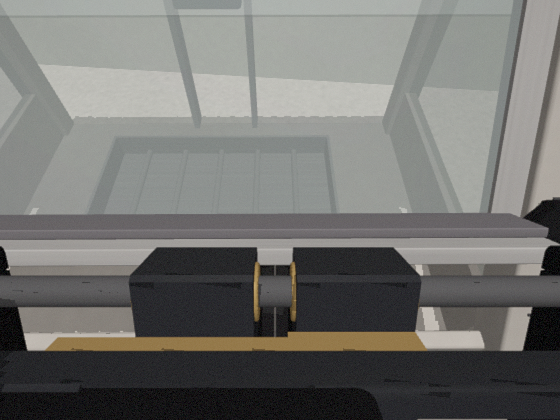

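```bash
python3 -m crank '[[0.008,0,0,0,0,0,-1],[0.014,0,0,0,0,0,-1],[0.016,-0.05,0,0,0,0,-1],[0.027,-0.108,0,0,0,0,-1],[0.06,-0.16,0,0,0,0,-1],[0.0775,-0.178,0,0,0,0,-1],[0.0775,-0.178,0,0,0,0,-1]]'; python3 - <<'E'
from ik import *
from h import *
import cv2
np.set_printoptions(precision=4,suppress=True,linewidth=200)
o=robot.get_obs();print(o["q"],L.T@(o["position"]-LIP),L.T@o["ft_force"])
im=vision.camera("wrist");cv2.imwrite("pics/w12.png",im)
cv2.imwrite("pics/s12.png",vision.camera("side"))
T=wT(o); print("cam",L.T@(T[:3,3]-LIP))
for s in(.08,.085,.09): print(s,[wproj(LIP+L@np.array([x,-.15,z+s]),T)[1].round(1) for x,z in((0,-.005),(0,.003),(.012,.008),(.04,.008))])
print("ptr",wproj(LIP+L@np.array([.0375,-.1915,.0876]),T))
cv2.imwrite("pics/z12.png",cv2.resize(cv2.convertScaleAbs(im[150:260,400:520],alpha=1.5,beta=15),None,fx=5,fy=5,interpolation=0))
E
```

```text
time: 11.18
position: [0.4835, -0.1865, 0.161]
tool_rot: [0.268, 0.655, -0.625, 0.33]
ft_force: [-0.5, -0.3, 0.3]
grip_width: 0.0007
[-1.0946  0.5377  2.3362  1.7147  0.8033 -1.2215] [-0.0404 -0.0607  0.0301] [-0.5736 -0.2062 -0.1386]
cam [-0.2242 -0.0608  0.1005]
0.08 [np.float64(161.3), np.float64(149.1), np.float64(140.4), np.float64(138.4)]
0.085 [np.float64(153.7), np.float64(141.3), np.float64(132.9), np.float64(131.8)]
0.09 [np.float64(146.0), np.float64(133.5), np.float64(125.4), np.float64(125.0)]
ptr [445.0827 138.9906]
```

View pics/w12.png

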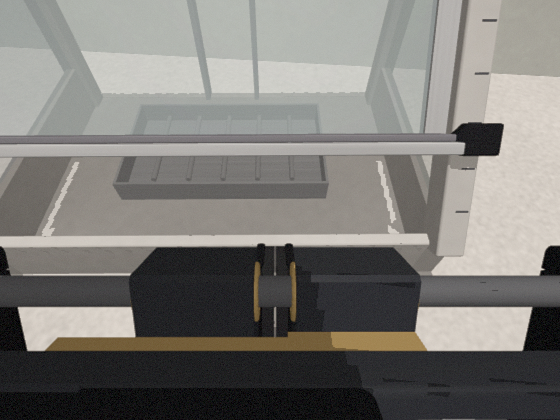

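View pics/z12.png

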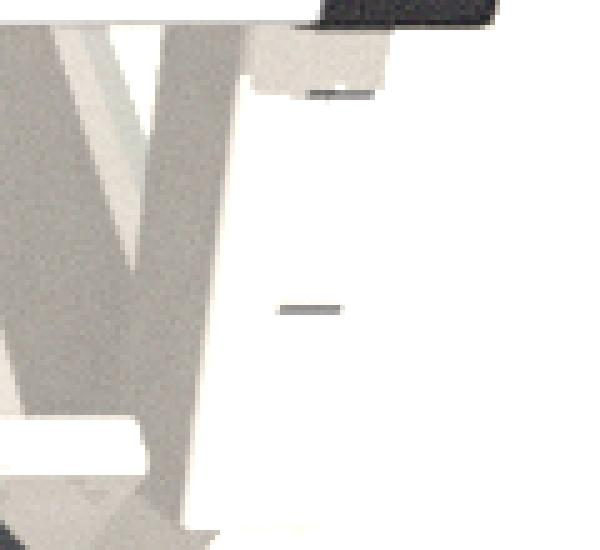

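View pics/s12.png

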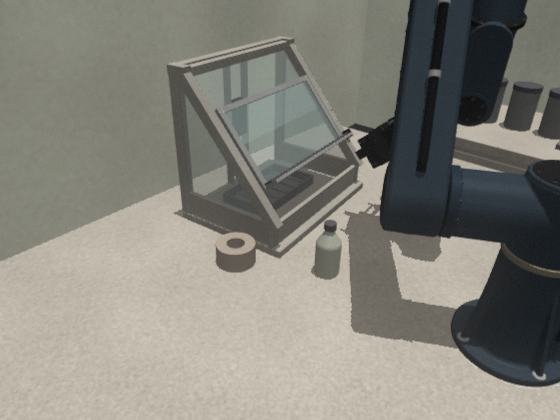

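```bash
python3 - <<'E'
import cv2
im=cv2.imread("pics/w12.png")
cv2.imwrite("pics/z12.png",cv2.resize(cv2.convertScaleAbs(im[110:180,410:510],alpha=1.2,beta=0),None,fx=7,fy=7,interpolation=0))
g=cv2.cvtColor(im,cv2.COLOR_BGR2GRAY)
for c in (60,430,445): print(c,list(zip(range(128,160),g[128:160,c-4:c+5].mean(1).astype(int))))
E
```

```text
60 [(128, np.int64(152)), (129, np.int64(152)), (130, np.int64(152)), (131, np.int64(152)), (132, np.int64(152)), (133, np.int64(152)), (134, np.int64(150)), (135, np.int64(122)), (136, np.int64(114)), (137, np.int64(126)), (138, np.int64(122)), (139, np.int64(119)), (140, np.int64(118)), (141, np.int64(116)), (142, np.int64(111)), (143, np.int64(89)), (144, np.int64(168)), (145, np.int64(196)), (146, np.int64(183)), (147, np.int64(180)), (148, np.int64(179)), (149, np.int64(177)), (150, np.int64(176)), (151, np.int64(176)), (152, np.int64(175)), (153, np.int64(173)), (154, np.int64(173)), (155, np.int64(173)), (156, np.int64(134)), (157, np.int64(105)), (158, np.int64(108)), (159, np.int64(109))]
430 [(128, np.int64(173)), (129, np.int64(173)), (130, np.int64(173)), (131, np.int64(175)), (132, np.int64(173)), (133, np.int64(132)), (134, np.int64(115)), (135, np.int64(127)), (136, np.int64(123)), (137, np.int64(120)), (138, np.int64(117)), (139, np.int64(115)), (140, np.int64(107)), (141, np.int64(95)), (142, np.int64(168)), (143, np.int64(198)), (144, np.int64(182)), (145, np.int64(
[... 322 characters left out ...]
28, np.int64(148)), (129, np.int64(147)), (130, np.int64(145)), (131, np.int64(145)), (132, np.int64(143)), (133, np.int64(131)), (134, np.int64(123)), (135, np.int64(126)), (136, np.int64(123)), (137, np.int64(118)), (138, np.int64(117)), (139, np.int64(114)), (140, np.int64(104)), (141, np.int64(92)), (142, np.int64(166)), (143, np.int64(197)), (144, np.int64(183)), (145, np.int64(179)), (146, np.int64(177)), (147, np.int64(175)), (148, np.int64(173)), (149, np.int64(173)), (150, np.int64(172)), (151, np.int64(171)), (152, np.int64(171)), (153, np.int64(170)), (154, np.int64(123)), (155, np.int64(104)), (156, np.int64(104)), (157, np.int64(105)), (158, np.int64(106)), (159, np.int64(107))]
```

View pics/z12.png

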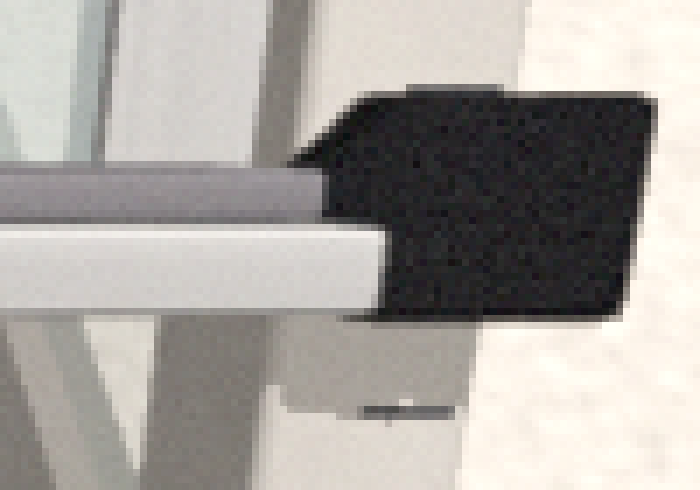

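```bash
python3 - <<'E'
from ik import *
from h import *
for pt in [(-.005,-.06,.054),(.049,-.06,.058),(.049,-.06,.0718)]:
    rows(LIP+L@np.array(pt),tgt(0,0))
E
```

```text
rows [-0.0469  0.0698 -0.0011] [-0.0002 -0.     -0.0002] deg 0.05334727350603371
rows [-0.0549  0.1778 -0.0011] [-0.0002 -0.     -0.0002] deg 0.05334727350603371
rows [-0.0825  0.1778 -0.0011] [-0.0002 -0.     -0.0002] deg 0.05334727350603371
```

```bash
python3 -m crank '[[-0.025,0.03,0,0,0,0,-1],[-0.047,0.07,-0.001,0,0,0,-1],[-0.05,0.12,-0.001,0,0,0,-1],[-0.055,0.178,-0.001,0,0,0,-1],[-0.062,0.178,-0.001,0,0,0,-1],[-0.069,0.178,-0.001,0,0,0,-1],[-0.074,0.178,-0.001,0,0,0,-1]]'; python3 - <<'E'
from ik import *
from h import *
o=robot.get_obs();print(L.T@(o["position"]-LIP),L.T@o["ft_force"])
rows(LIP+L@np.array((.049,-.06,.0718)),tgt(0,0))
E
```

```text
time: 12.15
position: [0.5748, -0.1762, 0.1327]
tool_rot: [0.267, 0.655, -0.625, 0.33]
ft_force: [0.5, -0.8, -0.0]
grip_width: 0.0004
[ 0.04822554 -0.05947002  0.06743006] [ 0.34976091 -0.86106151  0.22972006]
rows [-0.0087  0.0015  0.0011] [-0.0002 -0.      0.    ] deg 0.032120064719984597
```

```bash
python3 -m crank '[[-0.003,0,0,0,0,0,-1],[-0.006,0,0,0,0,0,-1],[-0.0085,0,0,0,0,0,-1],[-0.0095,0,0,0,0,0,-1],[-0.0095,0,0,0,0,0,-1],[-0.0095,0,0,0,0,0,-1]]'; python3 - <<'E'
from ik import *
from h import *
o=robot.get_obs();print(L.T@(o["position"]-LIP),L.T@o["ft_force"])
E
```

```text
time: 12.9
position: [0.5769, -0.1761, 0.1346]
tool_rot: [0.266, 0.655, -0.626, 0.329]
ft_force: [-5.9, -1.7, -1.4]
grip_width: 0.0002
[ 0.04857558 -0.05954327  0.07030642] [-3.75264006 -1.10092334 -4.91583426]
```

```bash
python3 -m crank '[[0.008,0,0,0,0,0,-1],[0.016,0,0,0,0,0,-1],[0.018,-0.05,0,0,0,0,-1],[0.03,-0.108,0,0,0,0,-1],[0.063,-0.16,0,0,0,0,-1],[0.0825,-0.178,0,0,0,0,-1],[0.0825,-0.178,0,0,0,0,-1]]'; cat > m.py <<'E'
from ik import *
from h import *
import cv2,sys
np.set_printoptions(precision=4,suppress=True,linewidth=200)
im=vision.camera("wrist");o=robot.get_obs();n=sys.argv[1];print(L.T@(o["position"]-LIP),L.T@o["ft_force"])
cv2.imwrite(f"pics/{n}.png",im);cv2.imwrite(f"pics/{n}s.png",vision.camera("side"))
T=wT(o)
for s in(.084,.088): print(s,[wproj(LIP+L@np.array([x,-.18,z+s]),T).round(1) for x,z in((0,-.005),(0,.003))])
print("ptr",wproj(LIP+L@np.array([.0375,-.1915,.0876]),T))
g=cv2.cvtColor(im,cv2.COLOR_BGR2GRAY)
for c in (430,447,480,490): print(c,list(zip(range(115,165),g[115:165,c-4:c+5].mean(1).astype(int).tolist())))
cv2.imwrite(f"pics/{n}z.png",cv2.resize(cv2.convertScaleAbs(im[110:180,410:510],alpha=1.2,beta=0),None,fx=7,fy=7,interpolation=0))
E
python3 m.py w13
```

```text
time: 13.78
position: [0.4835, -0.1859, 0.1613]
tool_rot: [0.268, 0.655, -0.625, 0.33]
ft_force: [0.6, -0.3, -0.0]
grip_width: 0.0007
[-0.0401 -0.0601  0.0307] [-0.4296  0.1093 -1.3341]
0.084 [array([455.1, 156.2]), array([456.8, 143.9])]
0.088 [array([455.9, 150.1]), array([457.6, 137.7])]
ptr [446.0885 139.9636]
430 [(115, 163), (116, 165), (117, 164), (118, 165), (119, 167), (120, 167), (121, 168), (122, 168), (123, 169), (124, 169), (125, 171), (126, 172), (127, 172), (128, 173), (129, 175), (130, 172), (131, 132), (132, 124), (133, 125), (134, 122), (135, 119), (136, 117), (137, 115), (138, 101), (139, 93), (140, 167), (141, 195), (142, 181), (143, 178), (144, 176), (145, 173), (146, 173), (147, 172), (148, 172), (149, 171), (150, 170), (151, 167), (152, 120), (153, 162), (154, 165), (155, 164), (156, 162), (157, 162), (158, 161), (159, 160), (160, 159), (161, 159), (162, 157), (163, 157), (164, 154)]
447 [(115, 151), (116, 151), (117, 148), (118, 147), (119, 148), (120, 149), (121, 145), (122, 144), (123, 144), (124, 143), (125, 141), (126, 140), (127, 140), (128, 139), (129, 1
[... 869 characters left out ...]
54, 23), (155, 40), (156, 124), (157, 183), (158, 185), (159, 181), (160, 184), (161, 184), (162, 187), (163, 190), (164, 190)]
490 [(115, 208), (116, 209), (117, 206), (118, 206), (119, 209), (120, 209), (121, 209), (122, 208), (123, 116), (124, 40), (125, 30), (126, 29), (127, 27), (128, 31), (129, 30), (130, 30), (131, 27), (132, 28), (133, 30), (134, 30), (135, 32), (136, 29), (137, 30), (138, 31), (139, 30), (140, 29), (141, 30), (142, 29), (143, 30), (144, 29), (145, 28), (146, 31), (147, 30), (148, 29), (149, 31), (150, 28), (151, 29), (152, 30), (153, 29), (154, 22), (155, 46), (156, 139), (157, 204), (158, 203), (159, 203), (160, 207), (161, 208), (162, 210), (163, 210), (164, 208)]
```

View pics/w13z.png

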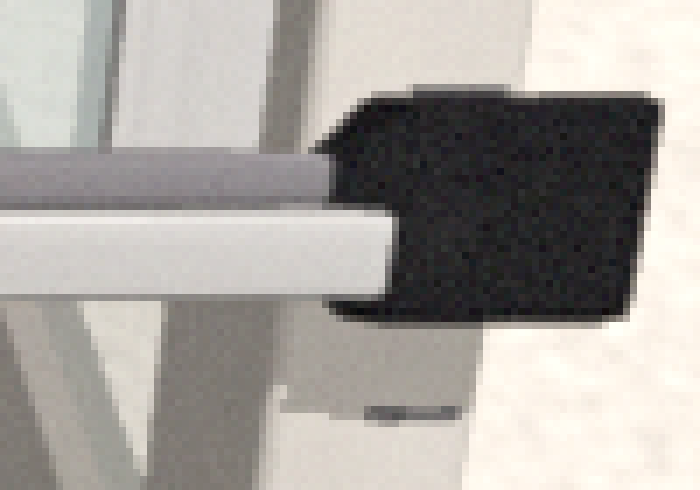

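```bash
python3 - <<'E'
from ik import *
from h import *
import cv2
im=cv2.imread("pics/w13s.png")[110:180,320:400]
cv2.imwrite("pics/w13sz.png",cv2.resize(cv2.convertScaleAbs(im,alpha=1.4),None,fx=8,fy=8,interpolation=0))
z=lambda P:((np.array(proj("side",LIP+L@np.array(P)))-[320,110])*8).round(0)
for s in(.084,.0867,.09): print(s,[z((0,y,s+d)) for y in(-.185,-.1) for d in(-.005,.003)])
print("ptr",z((.0375,-.1915,.0876)))
E
```

```text
0.084 [array([269., 191.]), array([257., 171.]), array([152., 265.]), array([139., 244.])]
0.0867 [array([265., 184.]), array([253., 164.]), array([148., 258.]), array([135., 237.])]
0.09 [array([260., 176.]), array([249., 156.]), array([143., 250.]), array([130., 229.])]
ptr [186. 211.]
```

View pics/w13sz.png

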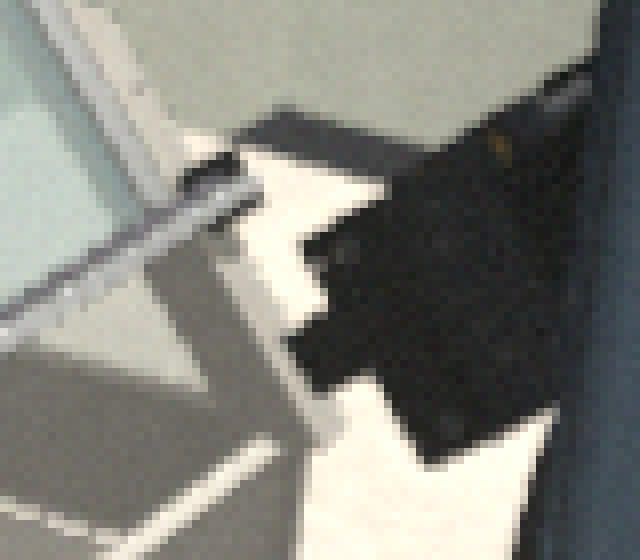

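```bash
python3 -m crank '[[-0.03,0.04,0,0,0,0,-1],[-0.052,0.07,0,0,0,0,-1],[-0.058,0.12,0,0,0,0,-1],[-0.064,0.178,0,0,0,0,-1],[-0.072,0.178,0,0,0,0,-1],[-0.078,0.178,0,0,0,0,-1],[-0.082,0.178,0,0,0,0,-1],[-0.0848,0.178,0,0,0,0,-1],[-0.0848,0.178,0,0,0,0,-1],[-0.0848,0.178,0,0,0,0,-1]]' && python3 -m crank '[[0.008,0,0,0,0,0,-1],[0.016,0,0,0,0,0,-1],[0.018,-0.05,0,0,0,0,-1],[0.03,-0.108,0,0,0,0,-1],[0.063,-0.16,0,0,0,0,-1],[0.0848,-0.178,0,0,0,0,-1],[0.0848,-0.178,0,0,0,0,-1]]'; python3 m.py w14 | cut -c1-900
```

```text
time: 15.12
position: [0.5779, -0.1755, 0.1361]
tool_rot: [0.266, 0.655, -0.625, 0.329]
ft_force: [-4.4, 1.1, -1.4]
grip_width: 0.0008
time: 16.0
position: [0.4837, -0.1864, 0.1614]
tool_rot: [0.268, 0.655, -0.625, 0.33]
ft_force: [-0.6, 0.2, -0.3]
grip_width: 0.0006
[-0.0401 -0.0605  0.0308] [ 0.0442 -0.4584 -0.9943]
0.084 [array([454.3, 156.4]), array([456. , 144.1])]
0.088 [array([455.1, 150.3]), array([456.8, 137.9])]
ptr [445.3853 140.1662]
430 [(115, 169), (116, 171), (117, 171), (118, 172), (119, 173), (120, 172), (121, 174), (122, 174), (123, 175), (124, 173), (125, 174), (126, 175), (127, 175), (128, 173), (129, 117), (130, 132), (131, 124), (132, 120), (133, 118), (134, 116), (135, 113), (136, 93), (137, 149), (138, 193), (139, 185), (140, 180), (141, 177), (142, 175), (143, 173), (144, 172), (145, 173), (146, 171), (147, 170), (148, 169), (149, 144), (150, 136), (151, 161), (152, 161), (153, 161), (154, 158), (155, 155), (156, 156), (157, 155), (158, 154), (159, 155), (160, 153), (161, 152), (162, 152), (163, 151), (164, 148)]
447 [(115, 146), (116, 144), (117, 144), (118,
[... 1002 characters left out ...]
154, 23), (155, 26), (156, 98), (157, 193), (158, 192), (159, 188), (160, 188), (161, 192), (162, 193), (163, 195), (164, 198)]
490 [(115, 208), (116, 210), (117, 208), (118, 207), (119, 208), (120, 209), (121, 209), (122, 207), (123, 144), (124, 52), (125, 27), (126, 27), (127, 31), (128, 29), (129, 29), (130, 30), (131, 28), (132, 31), (133, 29), (134, 30), (135, 28), (136, 30), (137, 30), (138, 28), (139, 29), (140, 29), (141, 27), (142, 30), (143, 29), (144, 31), (145, 27), (146, 32), (147, 30), (148, 30), (149, 31), (150, 29), (151, 30), (152, 30), (153, 30), (154, 23), (155, 42), (156, 132), (157, 205), (158, 204), (159, 204), (160, 206), (161, 209), (162, 209), (163, 210), (164, 210)]
```

View pics/w14.png

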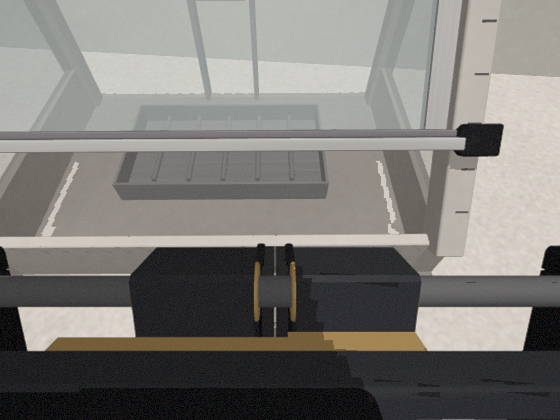

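View pics/w14s.png

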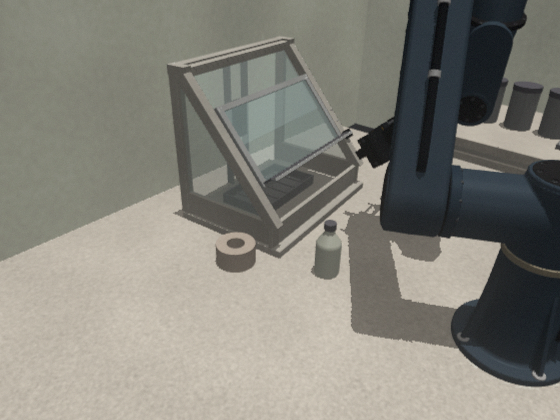

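```bash
python3 -c "
from rig import robot
print(robot.hand_in())"
```

```text
the job is handed in; nothing more can be done
None
```

The window is up, its lip in line with the pointer to about 1 mm by my measurements, and I have handed the job in. I pushed the lip up from below with closed fingers held flush under it. It took one main push, then three short ones of about 16, 2 and 2 mm. I backed the hand away to look before each of the last two.

**Last checks**
- **Alignment:** the wrist picture gives the lip at about 0.0885 m and the pointer at about 0.088 m. An early check using the side camera also put the pointer at 0.0885 m, although that ray missed by about 3 mm.
- **Hand clear:** the fingertips were about 60 mm in front of the lip, with wrist force at noise level.
- **Pointer and loose things:** the pointer showed no movement in the wrist view. The bottle and roll looked unmoved in the last side picture. I last saw the beaker, standing in place, at about 9 s, before the last three pushes.
- **Limits:** about 16 s of the 35 s was used. The highest wrist force at any reading was about 6 N.

**What disagreed**
- **First push missed:** the window did not move and no force showed. The wrist and scene pictures put the fingertips about 19 mm behind the tool point, not 14 mm ahead as stated. I backed out, went 30 mm deeper, and it worked.
- **Joint 3:** an early approach pose was out of reach, and joint 3 came very close to its range limit (2.4387 of 2.44). I moved the push point 60 mm to the right of the lip's middle to stay clear of it.

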